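# Pack a glass blank against the jig fence

### The job

Clear the metal caddy off the glass pane by hanging it by its handle on the hook of the stand, and let go of it. Then slide the small upright metal spacer block right down to the bed of the jig, in the one gap between pane and wooden stop blocks that is wide enough for it, and with the spacer push the pane firmly and squarely flush against the fence. Finish while still gripping the spacer and pressing the pane against the fence, and leave the other things on the bench where they are.

Things in the scene. Friction and masses are not known exactly. Their poses are not given: they have to be found in the camera images.
- jig: Flat grey plastic bed of the jig, fixed, 162 (x) x 220 (y) x 12 mm thick. Origin at the centre of its underside, on the table; x points across the bed to the fence, y along the fence, z up.
- fence: Aluminium bar fixed along the far (+x) edge of the bed, 16 x 220 mm, 24 mm high above the bed. Origin on the bed's top over the jig's origin, same axes as the jig; the inner face, against which the pane goes, is at x = +65 mm.
- pane_mid (a point): Loose polished pale glass pane, 80 (x) x 190 (y) x 12 mm, 0.45 kg, flat on the bed between fence and blocks, at first 4 to 8 mm off the fence, askew, the caddy on it. Point at its centre, axes along its edges. Flush, it is at x = +25 mm in the jig's frame, axes along the jig's. Friction about 0.3 on all it touches: 1 to 2 N slide it; pushed off its middle it turns, 10 N square it on the fence.
- block_short: The shortest of three fixed hardwood stop blocks, 26 mm (x) x 42 mm (y) x 12 mm high. They stand in a row on the bed's near edge, 46 mm apart in y, in any order, their backs in one line 75 mm before the jig's centre; tops level with the pane's top. Origin at the middle of its back face's lower edge, on the bed; x points to the pane. With the pane flush the gap in front of it is 34 mm: the wide gap (24 to 31 mm at first).
- block_middle: Stop block as the short one, but 47 mm long in x: with the pane flush the gap is 13 mm, too narrow for the spacer. Same origin and axes.
- block_deep: Stop block as the short one, but 53 mm long in x: with the pane flush the gap is 7 mm, too narrow for the spacer. Same origin and axes.
- caddy_bar (a point): Small open sheet-steel caddy, about 0.16 kg, tray 60 (x) x 110 (y) x 45 mm high, with a rigid hoop handle: a straight dark bar 10 mm wide (x) and 8 mm high along y, 110 mm long, on two end uprights. Point at the bar's centre, 110 mm above the caddy's underside (bar's underside 61 mm above the tray's rim); x across the bar, y along it, z up. Grip the bar 25 to 35 mm off its middle, so that the middle stays free for the hook.
- hook_seat (a point): Seat of the hook on a fixed stand, 204 mm above the table: the top of a level round rod (8 mm) that runs from the post, 58 mm away at +x, towards -x and ends 30 mm before the seat in an upturned tip, whose top is 17 mm above the seat. The post is 16 mm thick and no higher than the rod. The bar lies across the rod, along this point's y; bring the hoop over the tip along +x and lower it.
- spacer_mid (a point): Loose aluminium spacer block standing on end on the table, 18 (x) x 30 (y) x 60 mm high, about 0.09 kg. Point at its centre, z up. In the gap its 18 mm goes across the gap. Gripped across the 18 mm, 40 mm above its foot or higher, the fingers stay clear of pane and blocks.
- goblet_a: Glass goblet standing upside down, 131 mm high, 72 mm wide, bystander. Origin at the centre of its underside.
- goblet_b: Second goblet, the same, bystander.
- wheel: Grinding wheel lying flat, 124 mm wide, 16 mm thick, bystander. Origin at the centre of its underside.
- weight: Round brass weight, 44 mm wide, 30 mm high, bystander. Origin at the centre of its underside.
- oil: Amber bottle, 56 mm wide, 130 mm high, bystander. Origin at the centre of its underside.
- brush: Hand brush lying flat, bystander. Origin at the middle of its length, underneath.

How it is judged:
By the outcome, as a careful person would: the job done as asked, in the order asked, and still so for the second after the job is handed in, while the arm keeps its last pose, push and grip.
It also fails if it takes over 72 s, if anything falls off the work surface, if the arm or the gripper's body presses on something with over 40 N, if the wrist force passes 120 N, or if a joint passes its speed limit or range.

### The arm

A 7-joint arm with a two-finger parallel gripper is mounted at the origin on the work surface. World frame = base frame: x ahead of the robot, y to its left, z up, the work surface at z = 0. Lengths are in m, angles in rad, forces in N, time in s.
With the tool pointing down it reaches from about 0.425 to 0.925 m from the base axis. Payload 6.8 kg.
Tool frame: the origin (TCP) lies midway between the tips of the shut fingers; the grasp point (between the pads) lies 19 mm behind it; z points along the fingers, x is the direction in which the jaws open and shut, and the axes are right-handed (so a half turn about z gives the same grasp; the last joint's range is limited). The gripper opens to 88 mm and grips with 3 to 60 N. Pads are 20 mm wide; open, the fingers measure 115 mm over their backs; the gripper's body (75 mm by 178 mm) begins 61 mm behind the grasp point.
Start: joints at [1.025, 0.477, 0.022, 1.555, -0.011, 1.109, -0.083], TCP at [0.286, -0.611, 0.193] pointing down, gripper open.
Joint ranges: [-2.96, 2.96], [-0.34, 2.1], [-1.41, 1.46], [0.24, 2.44], [-1.37, 4.51], [0.17, 1.92], [-2.96, 2.96]. Speed limits (rad/s): [2.39, 2.39, 3.14, 3.14, 3.14, 3.14, 3.14].

### API

Orientations are given as a 3x3 rotation matrix whose columns are the frame's x, y, z axes.
In Python, from workcell import manip gives the robot as it stands.
- The arm moves only by the tool play_rows, never from a script. Its arguments are lists of equal length, an entry for each row: "fingers": the finger opening in cm, from 0 to 8.78; "travel": the shift along the world's x, y, z in cm, a list of three; "twist": the turn about the world's z in degrees. A call has 1 to 12 rows; each row shifts and turns the commanded pose from where the row before left it; what a row does not reach is not made up. A row lasts 1/12 s, in which the tool goes at most 41.7 mm and 7.16 degrees, less where a joint would pass 70% of its speed; a pose out of reach is approached as far as the arm can. A call with a gripper value outside its range is refused whole. The fingers move at their own pace and stop on an object; "grip_force" is the grip in N (left out, the last holds). Time passes only in rows, so rows that do not move let the fingers close. It gives the time, the measured TCP pose, the force and the opening at its end, in the units of the state.
- manip.state(): the state, without advancing time (a new reading comes with each control period).
- manip.camera(name): name is "side" or "top" or "wrist"; returns the picture (420x560x3 uint8, red, green, blue); there is no depth.
- manip.camera_info(name): a dict with "camera_matrix" (3x3 intrinsics, pixels), "R" (3x3) and "t" (3): a world point X has camera coordinates R X + t. Camera axes: x right, y down, z forward; pixel columns grow to the right and rows downward; lengths in m; the calibration is good to about 2 mm. A picture is of the moment at which its call begins: read the wrist's pose just before it. camera_info takes no time and is no camera call; for the wrist camera it gives the pose at the moment of the call.
- manip.finish_job(): hands the job in, once; it reports no verdict.
The state is a dict: "t": time; "qpos": joint angles; "joint_vel": joint speeds; "joint_efforts": joint torques, N m; "eef_pos": TCP position; "eef_rot": TCP orientation; "wrist_force": force on the tool from outside, world axes, zero at the start; "wrist_torque": the same for the moment, N m; "opening": finger opening in m.
Only numpy, scipy, OpenCV 4.12 (cv2) and the standard library are available. Lean on these libraries where they do the work, as an engineer would, in place of code of your own. Each camera call takes 0.05 s, during which the arm holds its last target.

## Working session

There is one attempt and no reset: what is moved stays moved. The work goes in short steps, Python scripts to look and compute and a tool call to move; the robot and the scene stay as the last step left them, time stands still between calls to the robot, and variables do not carry over. Pictures are saved under pics/ and viewed, and the job is handed in when it is done.

Besides the shell and the picture viewer there is one more tool, called after ">>>" as name(argument=value, ...) on one line, values as JSON. play_rows: Moves the arm, as the interface text tells. Its arguments: {"type":"object","properties":{"fingers":{"type":"array"},"travel":{"type":"array"},"twist":{"type":"array"},"grip_force":{"type":"number"}},"required":["fingers","travel","twist"]}

```bash
mkdir -p pics; ls; cat > h.py <<'E'
import numpy as np, cv2
from workcell import manip
def snap(n,f):
    i=manip.camera_info(n); im=manip.camera(n); cv2.imwrite('pics/'+f+'.png',im[:,:,::-1]); 
    np.savez('pics/'+f+'.npz',im=im,K=i['camera_matrix'],R=i['R'],t=i['t']); return im
def ld(f):
    return np.load('pics/'+f+'.npz')
def ray(f,uv):
    d=ld(f); K,R,t=d['K'],d['R'],d['t']
    c=-R.T@t; v=R.T@np.linalg.solve(K,np.array([uv[0],uv[1],1.0])); return c,v/np.linalg.norm(v)
def onz(f,uv,z):
    c,v=ray(f,uv); return c+v*(z-c[2])/v[2]
def tri(*a):
    A=np.zeros((3,3));b=np.zeros(3)
    L=[ray(f,uv) for f,uv in a]
    for c,v in L:
        P=np.eye(3)-np.outer(v,v);A+=P;b+=P@c
    X=np.linalg.solve(A,b)
    return X,[np.linalg.norm((np.eye(3)-np.outer(v,v))@(X-c))*1000 for c,v in L]
def proj(f,X):
    d=ld(f);p=d['K']@(d['R']@np.array(X)+d['t']);return p[:2]/p[2]
E
python3 - <<'E'
from h import *
np.set_printoptions(precision=4,suppress=True)
for n in ['side','top','wrist']:
    snap(n,n+'0'); d=ld(n+'0'); print(n,d['K'][0],(-d['R'].T@d['t']),d['R'][2])
s=manip.state();print(s['t'],s['eef_pos'],s['eef_rot'],s['opening'])
E
```

```text
pics
side [435.0058   0.     280.1716] [ 0.219  -1.0394  0.8081] [ 0.2846  0.7846 -0.5508]
top [540.2724   0.     273.8856] [ 0.312  -0.0764  1.3436] [ 0.2301  0.0154 -0.973 ]
wrist [374.8164   0.     278.3224] [ 0.346  -0.5834  0.3841] [-0.2227 -0.1017 -0.9696]
0.15 [ 0.2859 -0.6109  0.1923] [[ 0.424  -0.9057 -0.0007]
 [-0.9057 -0.424   0.0012]
 [-0.0014  0.0001 -1.    ]] 0.08820662047651844
```

View pics/side0.png

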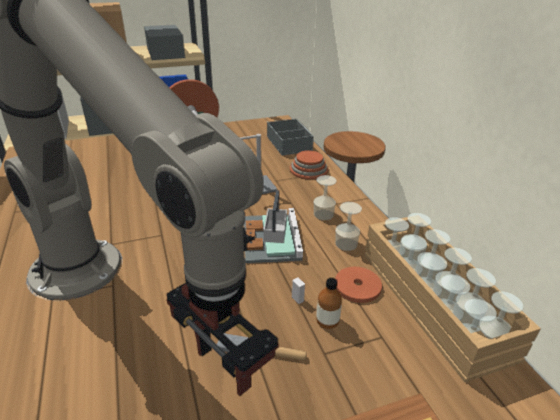

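View pics/top0.png

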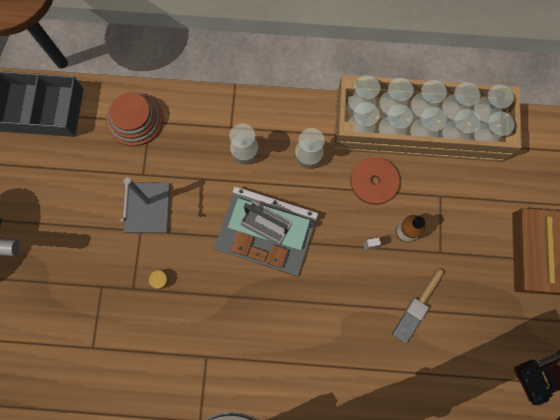

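View pics/wrist0.png

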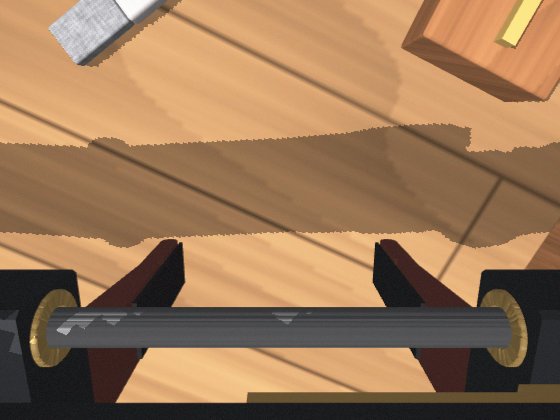

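```bash
python3 - <<'E'
from h import *
def crop(f,x0,x1,y0,y1,k,o):
    im=ld(f)['im'][y0:y1,x0:x1,::-1]; cv2.imwrite('pics/'+o+'.png',cv2.resize(im,None,fx=k,fy=k,interpolation=cv2.INTER_CUBIC))
crop('top0',100,330,160,300,3,'t0a')
crop('side0',170,370,120,330,2.8,'s0a')
for uv in [(237,189),(317,216),(300,272),(216,250),(147,208),(125,180),(374,243)]: print(uv,onz('top0',uv,0.0).round(3))
E
```

```text
(237, 189) [0.659 0.042 0.   ]
(317, 216) [ 0.604 -0.167  0.   ]
(300, 272) [ 0.459 -0.133  0.   ]
(216, 250) [0.498 0.08  0.   ]
(147, 208) [0.592 0.266 0.   ]
(125, 180) [0.661 0.333 0.   ]
(374, 243) [ 0.545 -0.314  0.   ]
```

View pics/t0a.png

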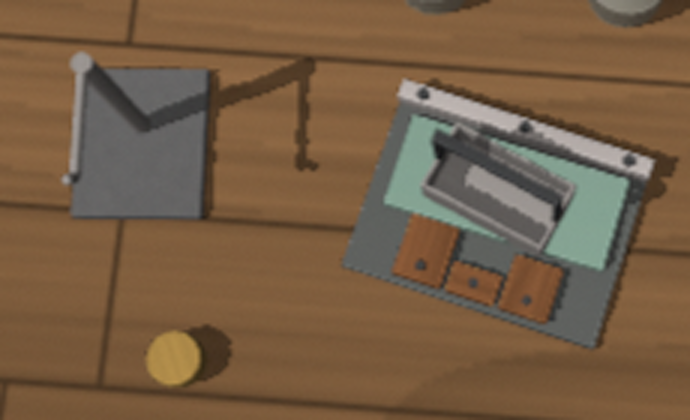

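View pics/s0a.png

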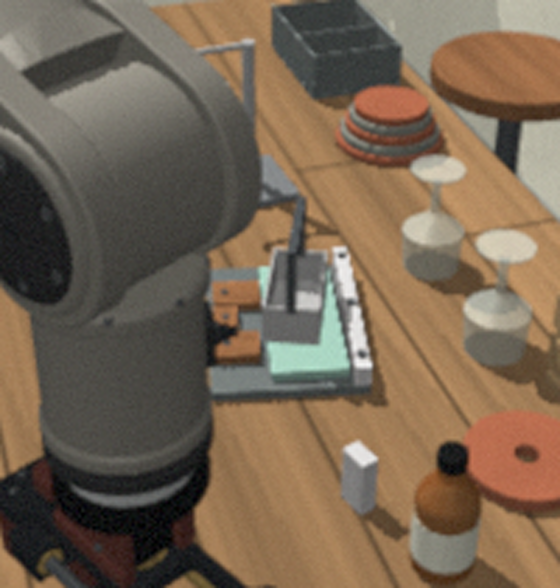

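>>> play_rows(fingers=[8.7,8.7,8.7,8.7,8.7,8.7,8.7,8.7,8.7,8.7], travel=[[0,1,2],[0.5,2,2],[0.5,3,2],[1,3.5,1.5],[1,3.5,1.5],[1,3.5,1.5],[1,3.5,1.5],[1,3.5,1],[1,3.5,0.5],[1,3.5,0.5]], twist=[1,2,2,2,2,2,2,2,2,2])

```text
t: 0.98
eef_pos: [0.3663, -0.3046, 0.3337]
eef_rot: [[0.697, -0.717, 0.0], [-0.717, -0.697, -0.001], [0.001, 0.0, -1.0]]
wrist_force: [0.4, -0.6, -0.2]
opening: 0.087
```

>>> play_rows(fingers=[8.7,8.7,8.7,8.7,8.7,8.7,8.7,8.7,8.7,8.7], travel=[[1.5,3.5,0.5],[1.5,3.5,0.5],[1.5,3.5,0],[1.5,3.5,0],[1.5,3.5,0],[1.5,3.5,0],[0.5,3,0],[0,1,0],[0,0,0],[0,0,0]], twist=[2,2,2,2,2,2,2,2,1,0])

```text
t: 1.82
eef_pos: [0.4608, -0.0571, 0.3429]
eef_rot: [[0.876, -0.483, -0.0], [-0.483, -0.876, -0.001], [-0.0, 0.001, -1.0]]
wrist_force: [0.5, -0.2, 0.0]
opening: 0.0871
```

```bash
python3 - <<'E'
from h import *
for n in ['side','top','wrist']: snap(n,n+'1')
s=manip.state();print(s['t'],s['eef_pos'],s['eef_rot'],s['joint_vel'].round(3),s['qpos'])
E
```

```text
1.9667 [ 0.46079978 -0.05847164  0.34289731] [[ 8.73338636e-01 -4.87113419e-01 -3.78603530e-04]
 [-4.87113556e-01 -8.73338513e-01 -4.73892497e-04]
 [-9.98096494e-05  5.98291539e-04 -9.99999816e-01]] [ 0.002 -0.    -0.006 -0.001 -0.002 -0.001 -0.001] [ 0.45645129  0.03475335 -0.47249749  1.79642044  0.01683119  1.31464487
 -0.52885398]
```

View pics/wrist1.png

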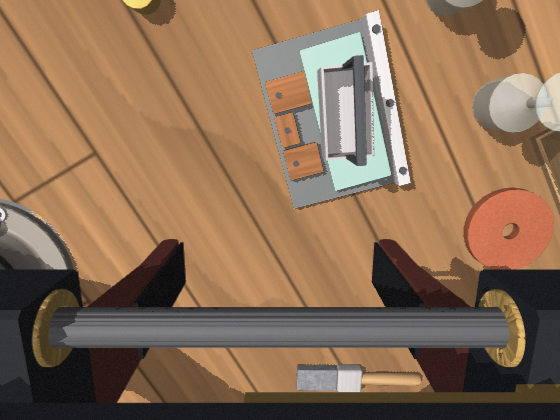

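View pics/side1.png

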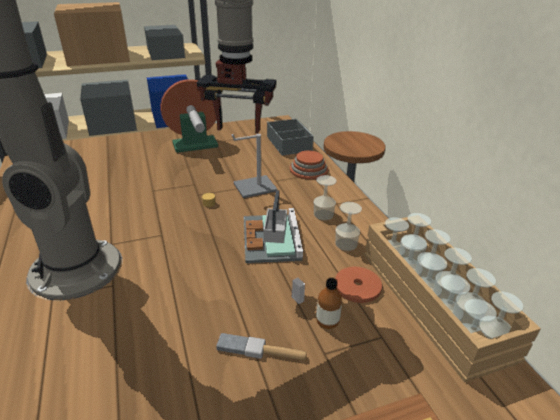

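```bash
cat >> h.py <<'E'
def crop(f,x0,x1,y0,y1,k,o):
    im=ld(f)['im'][y0:y1,x0:x1,::-1]; cv2.imwrite('pics/'+o+'.png',cv2.resize(np.ascontiguousarray(im),None,fx=k,fy=k,interpolation=cv2.INTER_CUBIC))
E
python3 - <<'E'
from h import *
crop('wrist1',250,430,0,220,2.7,'w1a')
crop('top0',210,330,180,280,6,'t0b')
crop('side1',220,340,120,320,3,'s1b')
E
```

```text
(no output)
```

View pics/w1a.png

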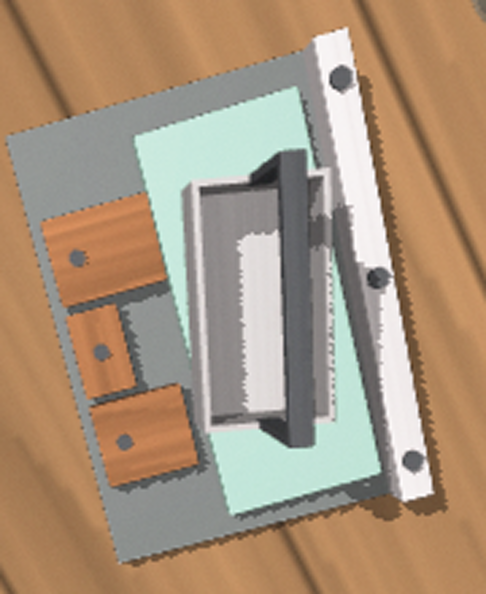

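View pics/t0b.png

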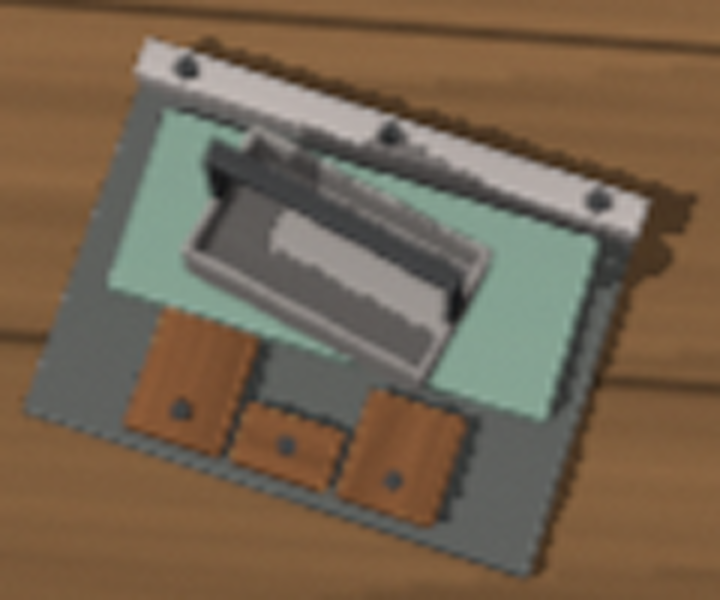

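View pics/s1b.png

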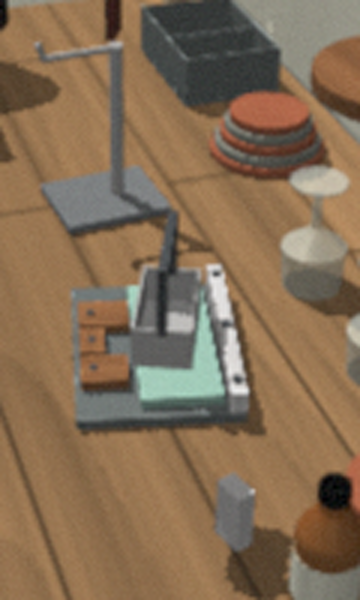

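```bash
python3 - <<'E'
from h import *
np.set_printoptions(precision=4,suppress=True)
w=lambda a,b:((a+.5)/2.7+250-.5,(b+.5)/2.7-.5)
t=lambda a,b:((a+.5)/6+210-.5,(b+.5)/6+180-.5)
s=lambda a,b:((a+.5)/3+220-.5,(b+.5)/3+120-.5)
A=tri(('wrist1',w(293.5,150)),('top0',t(210,153)))
B=tri(('wrist1',w(300,446)),('top0',t(467,284)))
print('bar',A,B,np.linalg.norm(A[0]-B[0]))
for n,p in (('A',w(293.5,150)),('B',w(300,446))): print(n,onz('wrist1',p,.138))
# bed corners/fence
for n,a,b in (('fence far outer',(348,27),(150,38)),('fence near outer',(436,492),(650,200)),('pane farL',(299,87),(165,110)),('paneblk far',(134,136),(108,285)),('pane near blk',(232,515),(548,418)),('pane near fence',(383,474),(598,240)),('bed far',(7,136),(25,408)),('bed near',(120,562),(532,576))):
    X=tri(('wrist1',w(*a)),('top0',t(*b))); print(n,X, onz('wrist1',w(*a),.024),onz('top0',t(*b),.024))
# hook
print('side seat tip', s(38,43), s(118,45))
E
```

```text
bar (array([0.5856, 0.0089, 0.1481]), [np.float64(1.2524661559622041), np.float64(1.2524661559620696)]) (array([ 0.5454, -0.0922,  0.1255]), [np.float64(0.3399191408746311), np.float64(0.33991914087444264)]) 0.11113746696801562
A [0.5893 0.0096 0.138 ]
B [ 0.5434 -0.0893  0.138 ]
fence far outer (array([0.6533, 0.0448, 0.0507]), [np.float64(0.42826344566422725), np.float64(0.4282634456642517)]) [0.6621 0.0478 0.024 ] [0.6603 0.0469 0.024 ]
fence near outer (array([ 0.6051, -0.1665,  0.0338]), [np.float64(0.8969223002497456), np.float64(0.8969223002500771)]) [ 0.6082 -0.1698  0.024 ] [ 0.6064 -0.1672  0.024 ]
pane farL (array([0.613 , 0.0315, 0.0923]), [np.float64(0.45571051615175734), np.float64(0.45571051615187885)]) [0.6313 0.036  0.024 ] [0.6297 0.0378 0.024 ]
paneblk far (array([0.5553, 0.0556, 0.0149]), [np.float64(0.13451523961974612), np.float64(0.13451523961966041)]) [0.5542 0.0547 0.024 ] [0.5536 0.0546 0.024 ]
pane near blk (array([ 0.5121, -0.1305,  0.0208]), [np.float64(0.2946964512407895), np.float64(0.29469645124084376)]) [ 0.5118 -0.1296  0.024 ] [ 0.5119 -0.1306  0.024 ]
pane near fence (array([ 0.5869, -0.1463,  0.0302]), [np.float64(0.43251758766483395), np.float64(0.43251758766473425)]) [ 0.5885 -0.1481  0.024 ] [ 0.5878 -0.1466  0.024 ]
bed far (array([0.5022, 0.0859, 0.0095]), [np.float64(0.45873119422806685), np.float64(0.4587311942281059)]) [0.5021 0.0839 0.024 ] [0.5    0.0837 0.024 ]
bed near (array([ 0.4484, -0.1284,  0.005 ]), [np.float64(0.7098776715404034), np.float64(0.7098776715403887)]) [ 0.4495 -0.1234  0.024 ] [ 0.447  -0.1281  0.024 ]
side seat tip (232.33333333333334, 134.0) (259.0, 134.66666666666666)
```

>>> play_rows(fingers=[8.7,8.7,8.7,8.7,8.7,8.7,8.7,8.7,8.7,8.7], travel=[[1,2,0.5],[1,3.5,0.5],[1,3.5,1],[1,3.5,1],[1,3.5,1],[1,3.5,0],[0,3,0],[0,1.5,0],[0,0,0],[0,0,0]], twist=[1,1,1,1,0.3,0,0,0,0,0])

```text
t: 2.8
eef_pos: [0.5215, 0.1826, 0.3827]
eef_rot: [[0.909, -0.417, -0.001], [-0.417, -0.909, -0.001], [-0.0, 0.001, -1.0]]
wrist_force: [0.9, -0.2, -0.3]
opening: 0.0874
```

```bash
python3 - <<'E'
from h import *
snap('wrist','wrist2');snap('side','side2')
s=manip.state();print(s['t'],s['eef_pos'],s['eef_rot'][:,0])
crop('top0',110,190,160,230,7,'t0c')
E
```

```text
2.9 [0.52185865 0.18112475 0.38284395] [ 9.07585859e-01 -4.19866329e-01  4.16768955e-04]
```

View pics/wrist2.png

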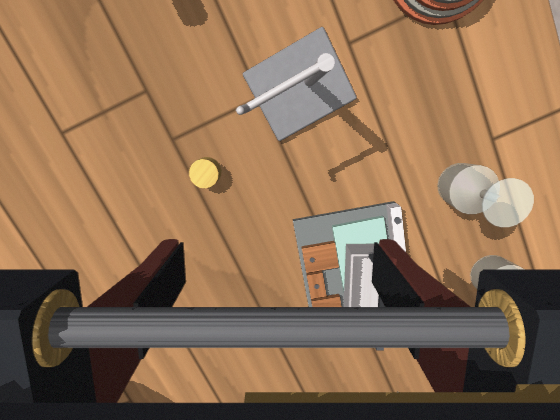

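View pics/t0c.png

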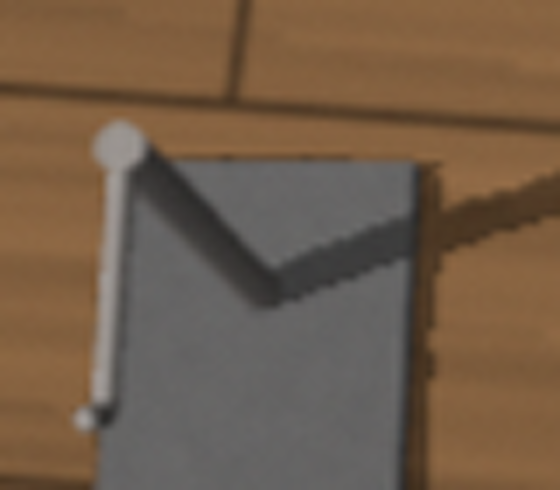

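```bash
python3 - <<'E'
from h import *
crop('wrist2',225,345,40,125,6,'w2a'); crop('side2',215,275,120,200,7,'s2a')
E
```

```text
(no output)
```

View pics/w2a.png

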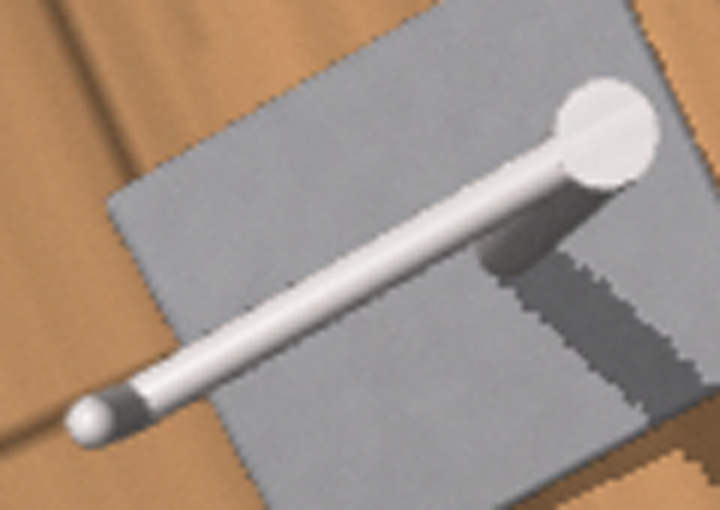

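View pics/s2a.png

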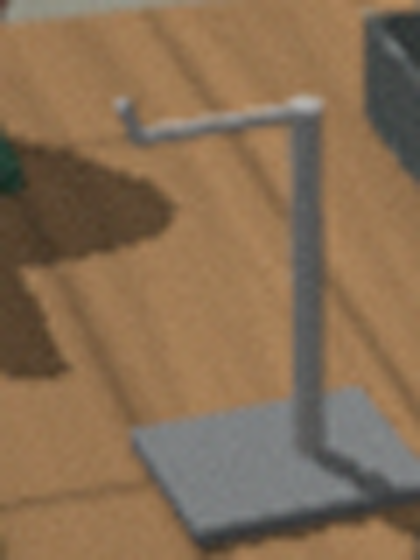

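```bash
python3 - <<'E'
from h import *
np.set_printoptions(precision=4,suppress=True)
w=lambda a,b:((a+.5)/6+225-.5,(b+.5)/6+40-.5)
t=lambda a,b:((a+.5)/7+110-.5,(b+.5)/7+160-.5)
s=lambda a,b:((a+.5)/7+215-.5,(b+.5)/7+120-.5)
for n,a,b,c,z in (('post',(606,132),(120,147),(306,105),.204),('tip',(90,420),(85,418),(123,105),.219)):
    print(n,tri(('wrist2',w(*a)),('top0',t(*b)),('side2',s(*c))));print(tri(('wrist2',w(*a)),('side2',s(*c))), onz('wrist2',w(*a),z),onz('top0',t(*b),z))
print([onz('wrist2',w(*p),.200) for p in ((560,155),(145,400))])
E
```

```text
post (array([0.608 , 0.2667, 0.2045]), [np.float64(0.3717290522249765), np.float64(0.9673685801507945), np.float64(0.724815026304902)])
(array([0.6085, 0.2669, 0.2045]), [np.float64(0.2762545633824896), np.float64(0.2762545633824773)]) [0.6083 0.267  0.204 ] [0.6072 0.2665 0.204 ]
tip (array([0.5178, 0.261 , 0.2188]), [np.float64(0.3029590668128823), np.float64(0.07804451217985081), np.float64(0.3525825542549863)])
(array([0.5178, 0.2611, 0.2188]), [np.float64(0.3254377239753619), np.float64(0.32543772397525)]) [0.5182 0.261  0.219 ] [0.5178 0.2609 0.219 ]
[array([0.6011, 0.2672, 0.2   ]), array([0.5259, 0.261 , 0.2   ])]
```

>>> play_rows(fingers=[6,6,6,6,6,6,6,6,6,6], travel=[[0.3,-2,0],[0.5,-3.5,-1],[0.5,-3.5,-2],[0.5,-3.5,-2],[0.5,-3.5,-2],[0.5,-3.5,-2],[0.5,-3,-2],[0,-2.1,-2],[0,0,-1.3],[0,0,0]], twist=[0,0,0,0,0,0,0,0,0,0])

```text
t: 3.73
eef_pos: [0.5516, -0.0669, 0.237]
eef_rot: [[0.906, -0.423, -0.005], [-0.423, -0.906, -0.001], [-0.005, 0.003, -1.0]]
wrist_force: [-0.2, 1.2, -0.2]
opening: 0.0601
```

```bash
python3 - <<'E'
from h import *
snap('wrist','wrist3')
s=manip.state();print(s['t'],s['eef_pos'],s['eef_rot'][:,0])
for n,p in (('A',(.5893,.0096,.138)),('B',(.5434,-.0893,.138))): print(proj('wrist3',p))
E
```

```text
3.7833 [ 0.55278971 -0.06484688  0.23899594] [ 0.9073681  -0.42032976 -0.00245348]
[281.51764578  86.60752761]
[281.7139485  227.66724534]
```

View pics/wrist3.png

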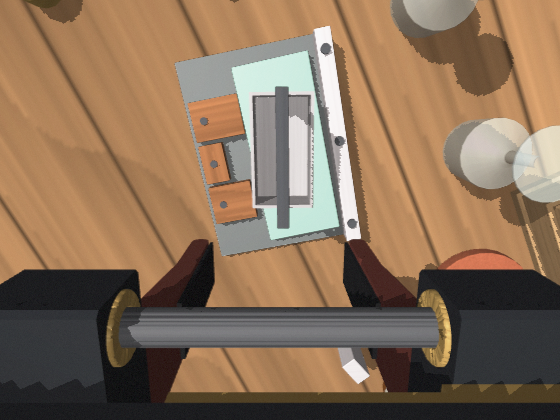

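>>> play_rows(fingers=[6,6,6,6,6,0,0,0,0,0,0], travel=[[0.2,0,-3],[0,0,-4],[0,0,-3.4],[0,0,-2],[0,0,0],[0,0,0],[0,0,0],[0,0,0],[0,0,0],[0,0,0],[0,0,0]], twist=[0,0,0,0,0,0,0,0,0,0,0], grip_force=50)

```text
t: 4.7
eef_pos: [0.5567, -0.0624, 0.1169]
eef_rot: [[0.909, -0.417, 0.001], [-0.417, -0.909, -0.0], [0.001, -0.0, -1.0]]
wrist_force: [0.1, 0.4, 0.2]
opening: 0.0233
```

```bash
python3 - <<'E'
from h import *
snap('wrist','wrist4')
s=manip.state();print(s['t'],s['eef_pos'],s['eef_rot'][:,0],s['opening'],s['wrist_force'])
E
```

```text
4.75 [ 0.55650413 -0.06241367  0.11667196] [ 0.90906644 -0.41664997  0.00100649] 0.019360939499120253 [-0.02620676  0.12340383  0.67558378]
```

View pics/wrist4.png

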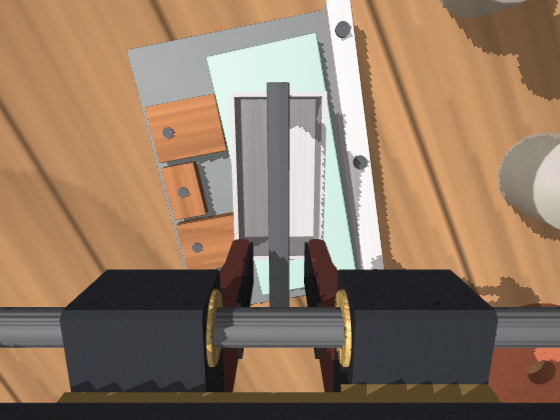

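>>> play_rows(fingers=[2,0,0,0,0,0], travel=[[-0.15,-0.3,-0.1],[0,0,0],[0,0,0],[0,0,0],[0,0,0],[0,0,0]], twist=[0,0,0,0,0,0])

```text
t: 5.25
eef_pos: [0.5547, -0.0653, 0.115]
eef_rot: [[0.909, -0.417, -0.0], [-0.417, -0.909, 0.0], [-0.0, -0.0, -1.0]]
wrist_force: [0.4, 0.1, -0.3]
opening: 0.0006
```

>>> play_rows(fingers=[0,0,0,0,0,0], travel=[[0,0,0.5],[0,0,1],[0,0,2],[0,0,2],[0,0,0.5],[0,0,0]], twist=[0,0,0,0,0,0])

```text
t: 5.75
eef_pos: [0.5562, -0.0653, 0.1773]
eef_rot: [[0.909, -0.417, 0.004], [-0.417, -0.909, -0.001], [0.004, -0.001, -1.0]]
wrist_force: [0.1, -0.6, 0.7]
opening: 0.0005
```

```bash
python3 - <<'E'
from h import *
snap('wrist','wrist5');snap('side','side5')
crop('side5',180,360,100,290,3,'s5a')
s=manip.state();print(s['t'],s['eef_pos'],s['eef_rot'][:,0],s['opening'],s['wrist_force'])
E
```

```text
5.85 [ 0.5543938  -0.06547121  0.17478305] [ 9.09084459e-01 -4.16611864e-01 -3.81408834e-05] 0.00025087863390197085 [-0.06362126 -0.05269986 -0.11140972]
```

View pics/wrist5.png

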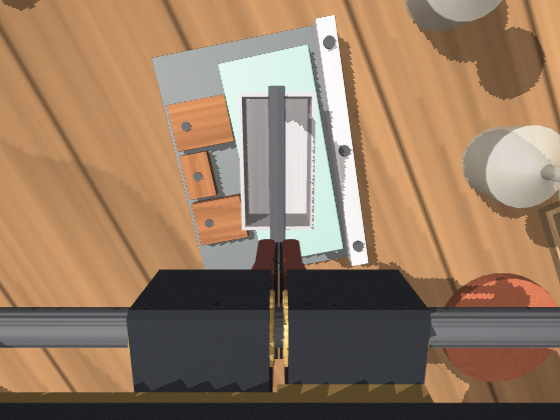

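View pics/s5a.png

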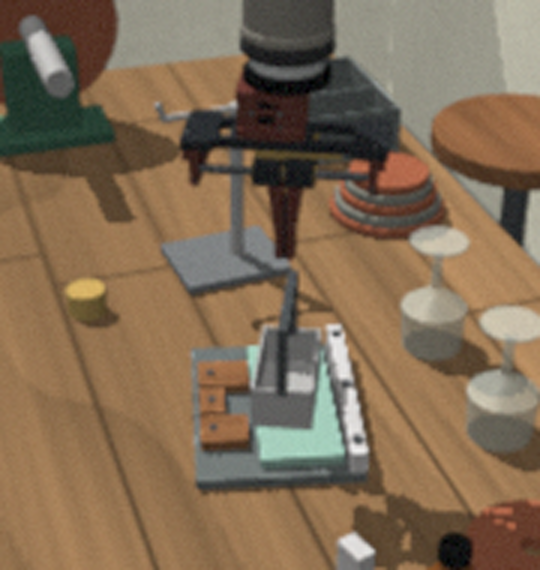

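```bash
python3 - <<'E'
from h import *
np.set_printoptions(precision=4,suppress=True)
e=np.array([ 0.5544,-0.0655,0.1748])
print('tcp wrist',proj('wrist5',e),'side',(proj('side5',e)-[180,100])*3, 'grasp',(proj('side5',e+[0,0,.019])-[180,100])*3)
for n,p in (('A',(.5893,.0096,.138)),('B',(.5434,-.0893,.138))): print(proj('wrist5',p),(proj('side5',p)-[180,100])*3)
d=ld('wrist5');print(-d['R'].T@d['t'],manip.camera_info('wrist'))
d=ld('wrist4');print('tcp w4',proj('wrist4',[.5565,-.0624,.1167]),-d['R'].T@d['t'])
E
```

```text
tcp wrist [275.8724 240.0963] side [283.2406 281.4817] grasp [283.4501 263.8414]
[276.3714  86.0236] [291.9718 269.7217]
[276.0214 259.7435] [279.7969 330.1395]
[ 0.5828 -0.0053  0.3693] {'camera_matrix': array([[374.8164,   0.    , 278.3224],
       [  0.    , 374.8164, 208.5456],
       [  0.    ,   0.    ,   1.    ]]), 'R': array([[ 0.9085, -0.4179, -0.0005],
       [-0.4051, -0.8809,  0.2446],
       [-0.1027, -0.222 , -0.9696]]), 't': array([-0.5308,  0.1411,  0.4141])}
tcp w4 [278.3615 239.925 ] [ 0.5838 -0.0025  0.3089]
```

```bash
python3 - <<'E'
from h import *
np.set_printoptions(precision=4,suppress=True)
s=(287/3+180,259/3+100)
for w in ((279,240),(277,244),(277,252)): print(tri(('wrist5',w),('side5',s)))
crop('wrist5',200,360,60,270,3,'w5a')
snap('top','top5');crop('top5',180,340,150,290,5,'t5a')
print(proj('top5',[ 0.5544,-0.0655,0.1748]))
E
```

```text
(array([ 0.5592, -0.06  ,  0.195 ]), [np.float64(0.4680175950827308), np.float64(0.46801759508272195)])
(array([ 0.5581, -0.0613,  0.196 ]), [np.float64(1.0388465899051982), np.float64(1.038846589905118)])
(array([ 0.5569, -0.0645,  0.198 ]), [np.float64(1.2034322290603416), np.float64(1.2034322290604038)])
[276.1845 217.9838]
```

View pics/w5a.png

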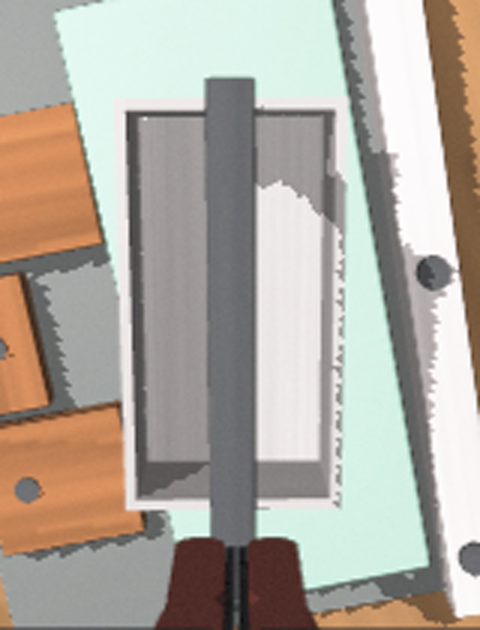

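View pics/t5a.png

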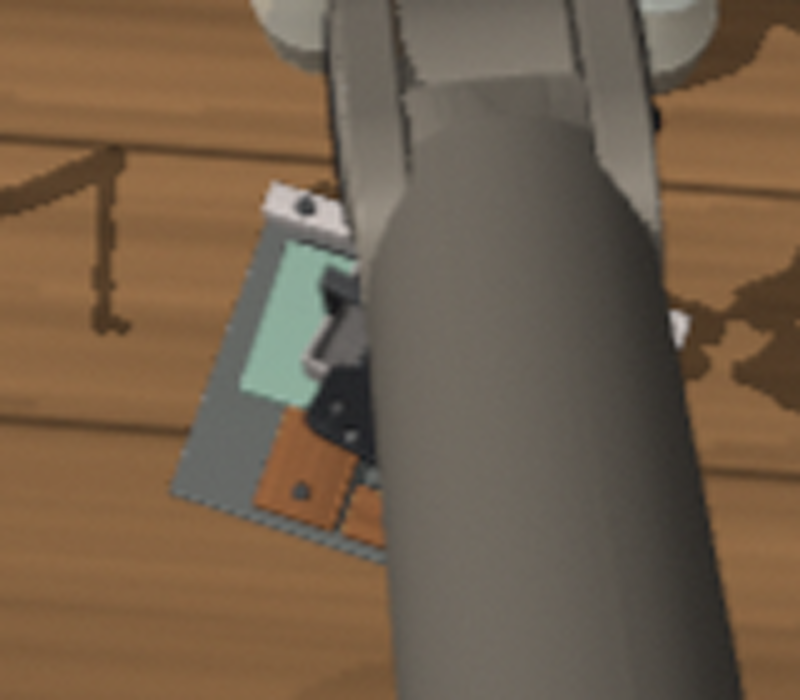

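>>> play_rows(fingers=[5,5,5,5,5,5,5,5,5,5,5,5], travel=[[0,0,0],[0,0,0],[0,0,0],[0,0,0],[0,0,0],[0,0,0],[0,0,0],[0,0,-1],[0,0,-2.5],[0,0,-2.5],[0,0,-1.2],[0,0,-0.7]], twist=[0,0,0,0,0,0,0,0,0,0,0,0])

```text
t: 6.9
eef_pos: [0.5532, -0.0653, 0.0938]
eef_rot: [[0.909, -0.416, -0.003], [-0.416, -0.909, 0.0], [-0.003, 0.001, -1.0]]
wrist_force: [0.3, 0.2, 0.3]
opening: 0.0499
```

```bash
python3 - <<'E'
from h import *
snap('side','side6')
crop('side6',180,360,100,290,3,'s6a')
s=manip.state();print(s['t'],s['eef_pos'],s['eef_rot'][:,0],s['opening'],s['wrist_force'])
E
```

```text
6.95 [ 0.55316573 -0.06528043  0.09358282] [ 0.90918256 -0.41638294 -0.00351077] 0.049963986044209624 [-0.20360832  0.84136756 -0.9477278 ]
```

View pics/s6a.png

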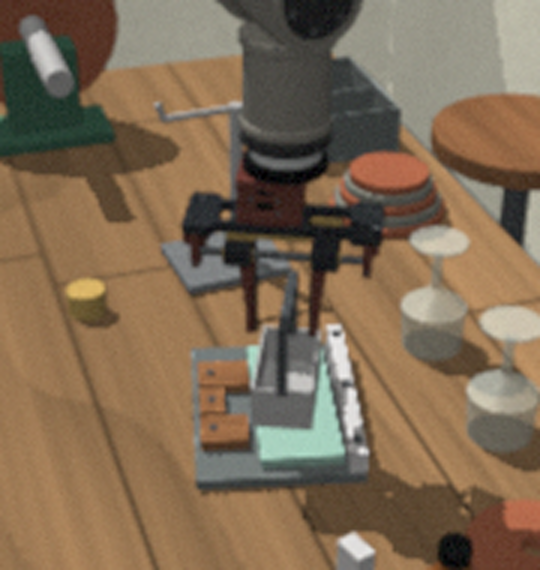

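>>> play_rows(fingers=[0,0,0,0,0,0,0,0,0], travel=[[0.15,0,0.1],[0,0,0],[0,0,0],[0,0,0],[0,0,0],[0,0,0],[0,0,0],[0,0,0],[0,0,0]], twist=[0,0,0,0,0,0,0,0,0])

```text
t: 7.7
eef_pos: [0.5562, -0.0654, 0.0973]
eef_rot: [[0.909, -0.417, 0.0], [-0.417, -0.909, -0.0], [0.0, 0.0, -1.0]]
wrist_force: [-1.3, 0.7, 2.5]
opening: 0.009
```

>>> play_rows(fingers=[0,0,0,0,0,0], travel=[[0,0,0.3],[0,0,1],[0,0,2],[0,0,2],[0,0,0.7],[0,0,0]], twist=[0,0,0,0,0,0])

```text
t: 8.2
eef_pos: [0.5577, -0.0653, 0.1593]
eef_rot: [[0.909, -0.417, 0.004], [-0.417, -0.909, -0.0], [0.004, -0.001, -1.0]]
wrist_force: [-0.2, 0.3, -2.2]
opening: 0.0095
```

```bash
python3 - <<'E'
from h import *
snap('side','side7');snap('wrist','wrist7')
crop('side7',180,360,100,290,3,'s7a')
s=manip.state();print(s['t'],s['eef_pos'],s['eef_rot'][:,0],s['opening'],s['wrist_force'])
E
```

```text
8.3 [ 0.55583409 -0.06551686  0.1567091 ] [ 9.09039272e-01 -4.16710424e-01 -1.56289879e-04] 0.009526066319215943 [ 0.08052276  0.08092698 -1.75407788]
```

View pics/s7a.png

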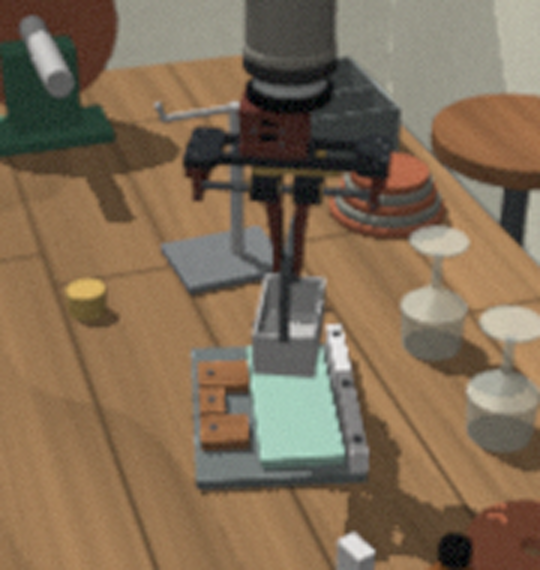

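View pics/wrist7.png

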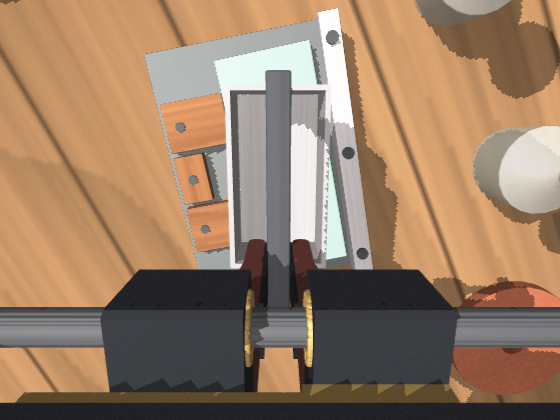

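```bash
python3 - <<'E'
from h import *
np.set_printoptions(precision=4,suppress=True)
e=np.array([.5558,-.0655,.1567]); u=np.array([.417,.909,0])
c0=np.array([.5664,-.0398,.138])-[.5562,-.0654,.0973]
print('bar offset',c0, c0@u)
for dz in (0,-.01,-.02): print(proj('wrist7',e+c0+u*.0545+[0,0,dz]),(proj('side7',e+c0+u*.0545+[0,0,dz])-[180,100])*3,(proj('side7',e+c0-u*.0545+[0,0,dz])-[180,100])*3)
E
```

```text
bar offset [0.0102 0.0256 0.0407] 0.027523799999999994
[273.0799  71.6511] [292.245  217.2509] [280.2855 275.3284]
[273.3813  74.3407] [292.1019 226.2856] [280.1873 284.7866]
[273.647   76.7107] [291.9601 235.2424] [280.0901 294.1568]
```

>>> play_rows(fingers=[0,0,0,0,0,0,0,0,0,0,0,0], travel=[[-1,0.5,0.6],[-2,1.5,1],[-2,2,1],[-2,2.5,1],[-2,3,1],[-1.4,3,0],[-1,3.2,0],[0,3.2,0],[0,3.2,0],[0,3,0],[0,2.5,0],[0,1.8,0]], twist=[1.5,2.5,2.5,2.5,2.5,2.5,2.5,2.5,2.5,2.5,2.5,2])

```text
t: 9.3
eef_pos: [0.4402, 0.231, 0.2025]
eef_rot: [[0.997, 0.074, -0.001], [0.074, -0.997, 0.0], [-0.001, -0.0, -1.0]]
wrist_force: [0.2, -0.0, -2.1]
opening: 0.0096
```

>>> play_rows(fingers=[0,0,0], travel=[[0,0,0],[0,0,0],[0,0,0]], twist=[0.1,0,0])

```text
t: 9.55
eef_pos: [0.4414, 0.2273, 0.2023]
eef_rot: [[0.998, 0.069, -0.001], [0.069, -0.998, -0.002], [-0.002, 0.001, -1.0]]
wrist_force: [-0.5, -1.2, -2.7]
opening: 0.0094
```

```bash
python3 - <<'E'
from h import *
snap('side','side8');snap('wrist','wrist8')
crop('side8',180,360,60,250,3,'s8a')
s=manip.state();print(s['t'],s['eef_pos'],s['eef_rot'][:,0],s['opening'],s['wrist_force'])
E
```

```text
9.65 [0.44199668 0.22701839 0.20265313] [ 9.97713931e-01  6.75749901e-02 -7.29898318e-04] 0.009445145383153868 [-0.28856278 -0.24733567 -1.44993378]
```

View pics/s8a.png

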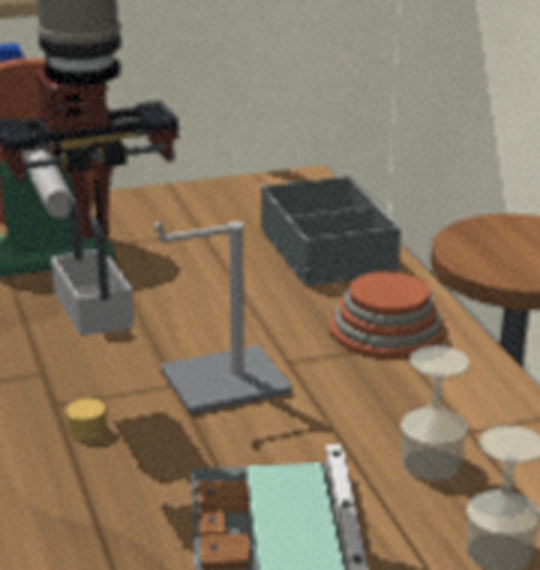

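View pics/wrist8.png

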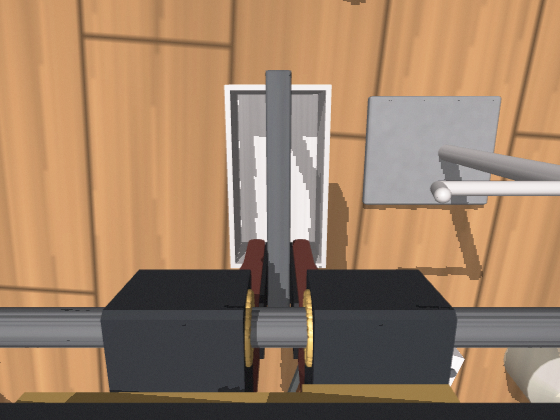

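```bash
python3 - <<'E'
from h import *
np.set_printoptions(precision=4,suppress=True)
print('tip',onz('wrist8',(441,194),.219),'bar end',onz('wrist8',(278.5,71),.2027+.0407), 'rod',onz('wrist8',(470,188),.2),onz('wrist8',(550,188),.2))
E
```

```text
tip [0.5169 0.2611 0.219 ] bar end [0.436  0.3087 0.2434] rod [0.5402 0.2618 0.2   ] [0.5822 0.2647 0.2   ]
```

>>> play_rows(fingers=[0,0,0,0,0,0,0], travel=[[1,0.1,0.3],[2.5,0.2,0],[2.5,0.2,0],[2.5,0.2,0],[1.8,0.1,0],[0.7,0,0],[0,0,0]], twist=[0,0,0,0,0,0,0])

```text
t: 10.23
eef_pos: [0.554, 0.2355, 0.2056]
eef_rot: [[0.998, 0.066, -0.0], [0.066, -0.998, 0.0], [-0.0, -0.0, -1.0]]
wrist_force: [-0.4, -0.6, -1.5]
opening: 0.0091
```

```bash
python3 - <<'E'
from h import *
snap('side','side9');snap('wrist','wrist9')
crop('side9',180,360,60,250,3,'s9a')
s=manip.state();print(s['t'],s['eef_pos'],s['eef_rot'][:,0],s['opening'],s['wrist_force'])
E
```

```text
10.3333 [0.55144246 0.236411   0.20583335] [ 0.99759688  0.06927695 -0.00108365] 0.00976084814803713 [-0.91492343 -0.47885799 -2.15312254]
```

View pics/s9a.png

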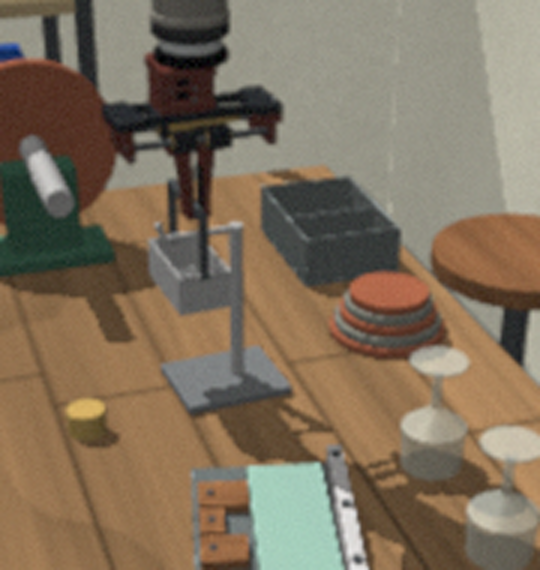

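View pics/wrist9.png

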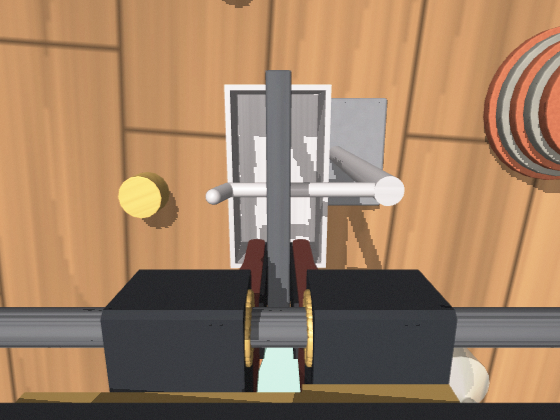

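>>> play_rows(fingers=[0,0,0,0,0,0], travel=[[0,0,-0.7],[0,0,-1],[0,0,-1],[0,0,-0.5],[0,0,0],[0,0,0]], twist=[0,0,0,0,0,0])

```text
t: 10.83
eef_pos: [0.5517, 0.2365, 0.1735]
eef_rot: [[0.998, 0.07, -0.001], [0.07, -0.998, -0.0], [-0.001, 0.0, -1.0]]
wrist_force: [-0.5, 0.1, -1.2]
opening: 0.0092
```

>>> play_rows(fingers=[0,0,0], travel=[[0,0,-0.1],[0,0,-0.1],[0,0,0]], twist=[0,0,0])

```text
t: 11.08
eef_pos: [0.5523, 0.2367, 0.1722]
eef_rot: [[0.998, 0.069, 0.0], [0.069, -0.998, 0.0], [0.0, -0.0, -1.0]]
wrist_force: [0.1, 0.6, -1.9]
opening: 0.0098
```

>>> play_rows(fingers=[0,0,0], travel=[[0,0,-0.15],[0,0,-0.15],[0,0,0]], twist=[0,0,0])

```text
t: 11.33
eef_pos: [0.5527, 0.2368, 0.1706]
eef_rot: [[0.998, 0.069, 0.001], [0.069, -0.998, 0.0], [0.001, 0.0, -1.0]]
wrist_force: [-3.3, -3.2, 8.7]
opening: 0.0092
```

>>> play_rows(fingers=[0,1.5,2,2.5,3,3.5,4,4,4,4], travel=[[0,0,0.1],[0,0,0],[0,0,0],[0,0,0],[0,0,0],[0,0,0],[0,0,0],[0,0,0],[0,0,0],[0,0,0]], twist=[0,0,0,0,0,0,0,0,0,0])

```text
t: 12.17
eef_pos: [0.5522, 0.2366, 0.17]
eef_rot: [[0.998, 0.069, -0.0], [0.069, -0.998, 0.0], [-0.0, -0.0, -1.0]]
wrist_force: [0.2, 0.3, 0.0]
opening: 0.0403
```

```bash
python3 - <<'E'
from h import *
snap('side','side10');snap('wrist','wrist10')
crop('side10',180,360,60,250,3,'s10a')
s=manip.state();print(s['t'],s['eef_pos'],s['eef_rot'][:,0],s['opening'],s['wrist_force'])
E
```

```text
12.2667 [0.55216643 0.23665762 0.17006246] [9.97584335e-01 6.94657807e-02 2.44721625e-05] 0.04039235522024582 [-0.0251536   0.19227755 -0.61023822]
```

View pics/s10a.png

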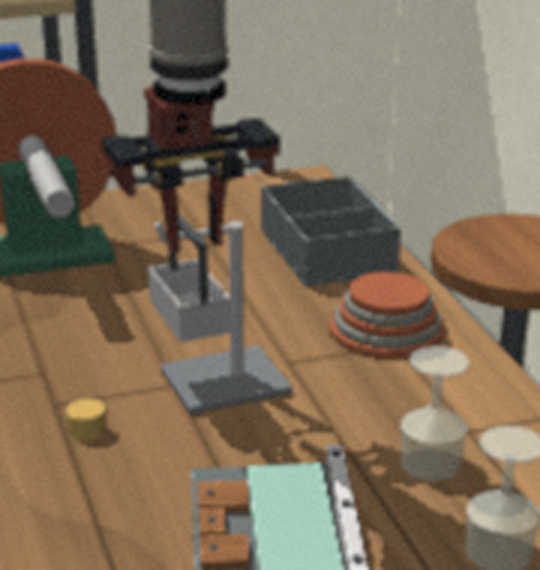

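View pics/wrist10.png

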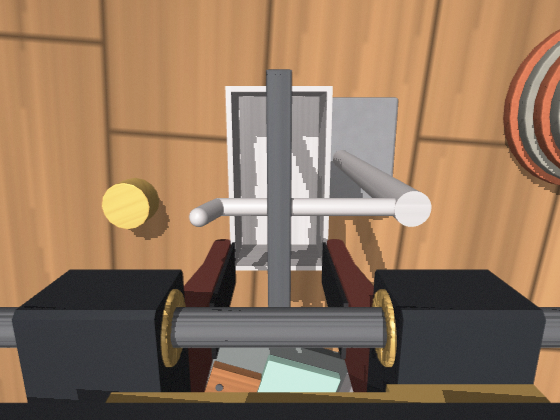

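>>> play_rows(fingers=[4,4,4,4,4,5,5,5,5,5,5,5], travel=[[0,0,0.5],[0,0,1.5],[0,0,2.5],[0,0,3],[0,0,3],[0,-2.5,2],[0,-3.5,1],[0,-3.5,0],[0,-3.5,0],[0,-3.5,0],[0,-3.5,0],[0,-3.5,0]], twist=[0,0,0,0,0,-2,-2,-2,-2,-2,-2,-2])

```text
t: 13.27
eef_pos: [0.5519, 0.0001, 0.3057]
eef_rot: [[0.984, -0.175, 0.001], [-0.175, -0.984, -0.0], [0.001, 0.0, -1.0]]
wrist_force: [1.2, 0.3, 0.4]
opening: 0.0498
```

>>> play_rows(fingers=[5,5,5,5,5,5], travel=[[0,-3.5,0],[0,-3.5,0],[0,-3,0],[0,-2,0],[0,0,0],[0,0,0]], twist=[-2,-2,-1,0,0,0])

```text
t: 13.77
eef_pos: [0.552, -0.1193, 0.3053]
eef_rot: [[0.965, -0.261, 0.0], [-0.261, -0.965, 0.0], [0.0, -0.0, -1.0]]
wrist_force: [1.1, 0.3, 0.2]
opening: 0.0498
```

```bash
python3 - <<'E'
from h import *
snap('side','side11');snap('wrist','wrist11');snap('top','top11')
crop('side11',180,360,60,320,2.2,'s11a')
s=manip.state();print(s['t'],s['eef_pos'],s['eef_rot'][:,0],s['opening'],s['wrist_force'])
E
```

```text
13.9167 [ 0.55233845 -0.11646509  0.30539016] [ 9.66513993e-01 -2.56613788e-01  2.53568521e-04] 0.04963451498497585 [0.13310789 0.04278367 0.08784667]
```

View pics/s11a.png

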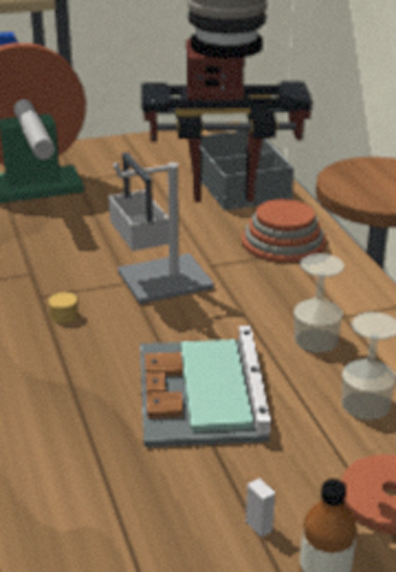

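View pics/wrist11.png

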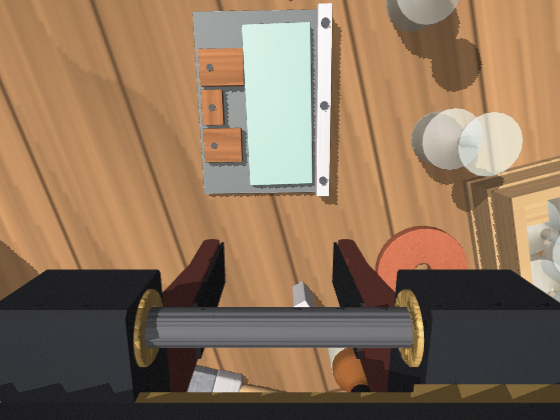

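View pics/top11.png

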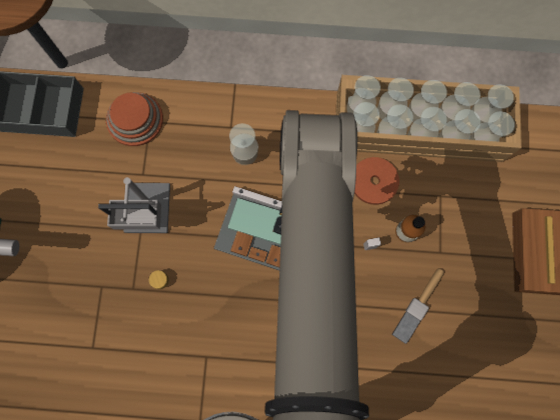

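>>> play_rows(fingers=[6,6,6,6,6,6,6,6,6], travel=[[0,-2.5,0],[0,-3.5,0],[0,-3.5,0],[0,-3.5,0],[0,-3.5,0],[0,-3,0],[0,-1.5,0],[0,0,0],[0,0,0]], twist=[0,0,0,0,0,0,0,0,0])

```text
t: 14.67
eef_pos: [0.5528, -0.3266, 0.3049]
eef_rot: [[0.966, -0.258, 0.0], [-0.258, -0.966, 0.001], [-0.0, -0.001, -1.0]]
wrist_force: [0.8, 0.2, 0.5]
opening: 0.06
```

```bash
python3 - <<'E'
from h import *
snap('wrist','wrist12');snap('side','side12')
s=manip.state();print(s['t'],s['eef_pos'],s['eef_rot'][:,0],s['opening'],s['wrist_force'])
crop('top0',350,440,200,260,8,'t0s')
crop('side12',270,360,250,340,7,'s12a')
crop('side12',0,560,0,420,1,'s12b')
E
```

```text
14.7667 [ 0.55319939 -0.32501028  0.30532902] [ 9.66877637e-01 -2.55240250e-01  2.22155575e-04] 0.05994013904236359 [-0.60842307  0.89419522  0.44843588]
```

View pics/wrist12.png

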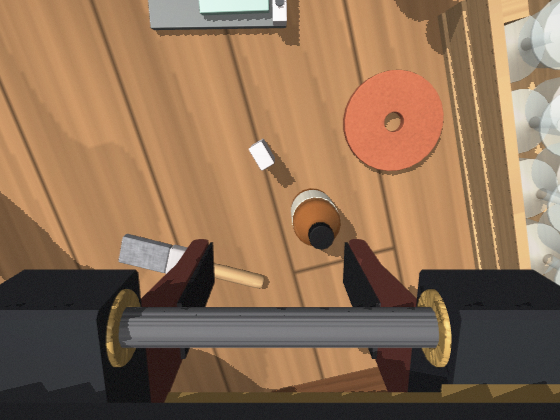

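View pics/t0s.png

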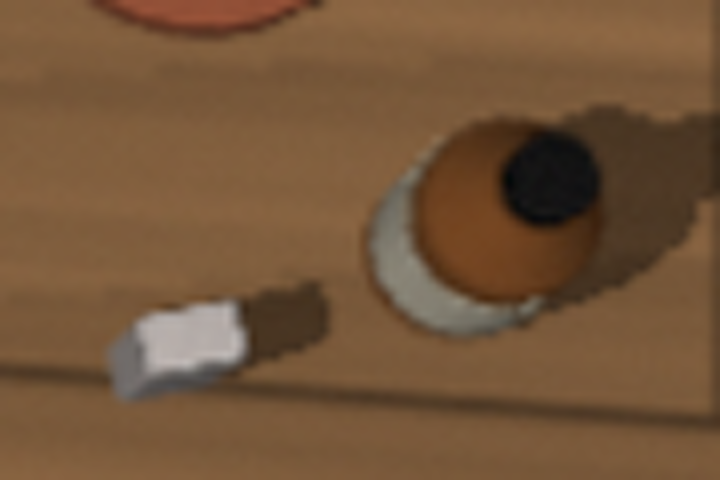

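View pics/s12a.png

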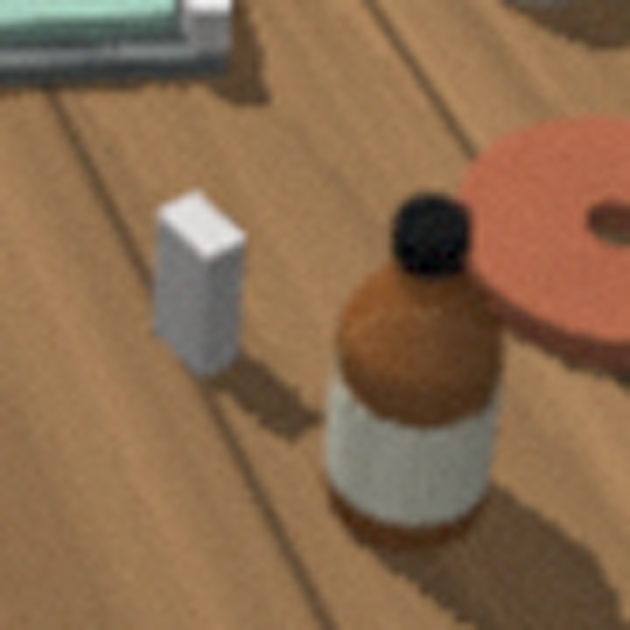

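```bash
python3 - <<'E'
from h import *
np.set_printoptions(precision=4,suppress=True)
def blob(f,x0,x1,y0,y1,thr):
    im=ld(f)['im'].astype(int); c=im[y0:y1,x0:x1]; m=((c.min(2)>thr)&(c.max(2)-c.min(2)<25)).astype(np.uint8)
    k=cv2.findContours(m,cv2.RETR_EXTERNAL,cv2.CHAIN_APPROX_NONE)[0]; k=max(k,key=cv2.contourArea)
    r=cv2.minAreaRect(k); b=cv2.boxPoints(r)+[x0,y0]; return np.array(r[0])+[x0,y0],b
cw,bw=blob('wrist12',240,290,130,185,190); print(cw,bw)
print([onz('wrist12',p,.06) for p in bw],onz('wrist12',cw,.06))
t=((190+.5)/8+350-.5,(337+.5)/8+200-.5); s=((201+.5)/7+270-.5,(225+.5)/7+250-.5)
print(tri(('wrist12',cw),('side12',s)),tri(('wrist12',cw),('side12',s),('top0',t)))
crop('wrist12',230,310,125,195,8,'w12a')
E
```

```text
[260.9118 155.3529] [[248.1765 148.2941]
 [260.6765 140.7941]
 [273.6471 162.4118]
 [261.1471 169.9118]]
[array([ 0.5259, -0.2904,  0.06  ]), array([ 0.5422, -0.286 ,  0.06  ]), array([ 0.55  , -0.3138,  0.06  ]), array([ 0.5336, -0.3185,  0.06  ])] [ 0.5379 -0.3021  0.06  ]
(array([ 0.5381, -0.3021,  0.0602]), [np.float64(0.22509831866061275), np.float64(0.22509831866059318)]) (array([ 0.5381, -0.3018,  0.0598]), [np.float64(0.34605850983386777), np.float64(0.4536975332418599), np.float64(0.5092207926689382)])
```

View pics/w12a.png

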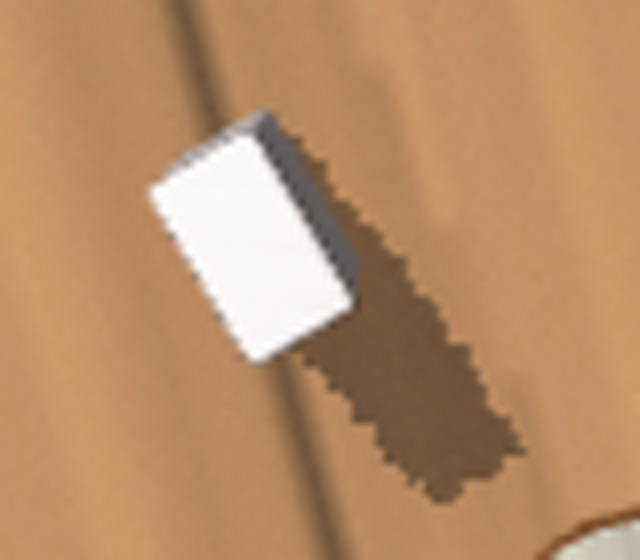

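```bash
python3 - <<'E'
from h import *
np.set_printoptions(precision=4,suppress=True)
o=onz('wrist12',(320,236),.13);print(o,onz('top0',((550.5)/8+349.5,(178.5)/8+199.5),.13))
a=np.radians(15.4);x=np.array([np.cos(a),np.sin(a)]);y=np.array([-np.sin(a),np.cos(a)])
d=o[:2]-[.538,-.302];print('along x',d@x,'along y',d@y)
E
```

```text
[ 0.5794 -0.391   0.13  ] [ 0.5792 -0.3904  0.13  ]
along x 0.016234303974419672 along y -0.09683037136774165
```

>>> play_rows(fingers=[6,6,6,6,6,6,6,6,6,6], travel=[[-0.5,0.8,0],[-0.5,1,-2],[-0.5,0.5,-3],[0,0,-3],[0,0,-3.5],[0,0,-3.5],[0,0,-2.5],[0,0,-1.5],[0,0,-1.5],[0,0,0]], twist=[3,4,4,4,4,4,4,3.2,0,0])

```text
t: 15.6
eef_pos: [0.5359, -0.302, 0.0975]
eef_rot: [[0.964, 0.265, -0.004], [0.265, -0.964, 0.003], [-0.003, -0.004, -1.0]]
wrist_force: [-0.2, 0.7, 0.4]
opening: 0.0604
```

```bash
python3 - <<'E'
from h import *
snap('wrist','wrist13');snap('side','side13')
s=manip.state();print(s['t'],s['eef_pos'],s['eef_rot'][:,0],s['opening'],s['wrist_force'])
crop('side13',230,380,190,340,4,'s13a')
for p in ((.5259,-.2904,.06),(.55,-.3138,.06)): print(proj('wrist13',p))
E
```

```text
15.7 [ 0.53776444 -0.30343189  0.10058347] [9.64509728e-01 2.64047087e-01 3.45955412e-04] 0.06030578409349873 [ 1.17779347  0.03903309 -0.36684214]
[268.83888942 200.17246417]
[295.52378375 243.8914664 ]
```

View pics/wrist13.png

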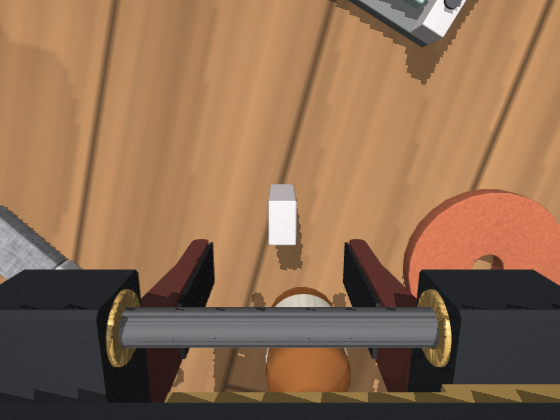

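View pics/s13a.png

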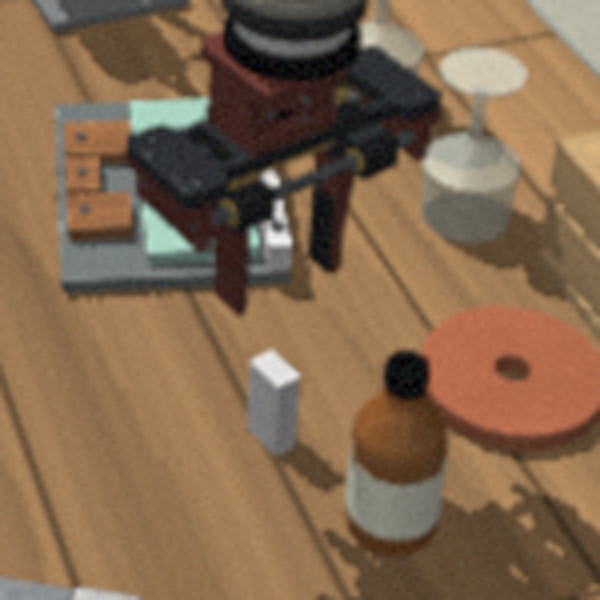

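```bash
python3 - <<'E'
from h import *
for z in (.1006,.1106,.1206,.13): print(z,(proj('side13',[.5378,-.3034,z])-[230,190])*4)
E
```

```text
0.1006 [275.67612932 319.08915568]
0.1106 [276.35650802 306.58762205]
0.1206 [277.04404589 293.95454325]
0.13 [277.69696068 281.95764181]
```

>>> play_rows(fingers=[6,6,6,6,6,3,0,0,0,0,0,0], travel=[[0.05,0.1,-1.5],[0,0,-3],[0,0,-3],[0,0,-1.5],[0,0,0],[0,0,0],[0,0,0],[0,0,0],[0,0,0],[0,0,0],[0,0,0],[0,0,0]], twist=[0,0,0,0,0,0,0,0,0,0,0,0], grip_force=50)

```text
t: 16.7
eef_pos: [0.5379, -0.3045, 0.0105]
eef_rot: [[0.965, 0.262, 0.001], [0.262, -0.965, -0.0], [0.0, 0.0, -1.0]]
wrist_force: [0.1, -0.0, 4.6]
opening: 0.0176
```

```bash
python3 - <<'E'
from h import *
snap('wrist','wrist14');snap('side','side14')
s=manip.state();print(s['t'],s['eef_pos'],s['eef_rot'][:,0],s['opening'],s['wrist_force'])
crop('side14',230,380,190,340,4,'s14a')
crop('wrist11',180,345,0,205,3.5,'w11a')
E
```

```text
16.8 [ 0.53789046 -0.30451069  0.01047061] [9.65114444e-01 2.61828209e-01 3.13607484e-04] 0.017325292779242593 [-0.43015456  0.2807912   3.33822207]
```

View pics/s14a.png

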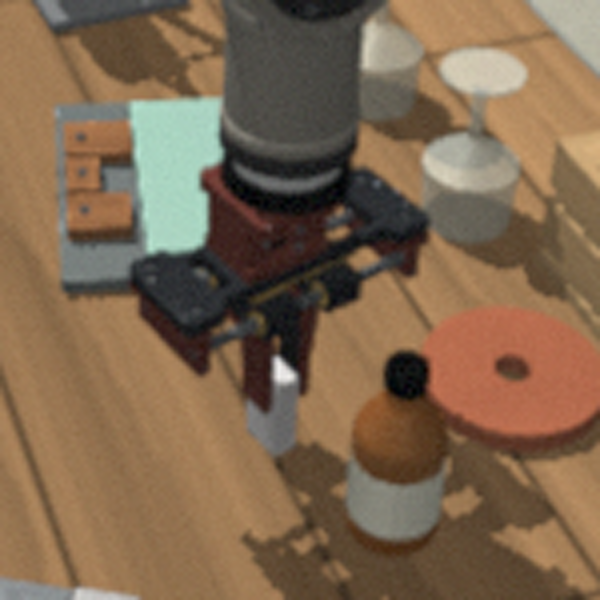

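View pics/w11a.png

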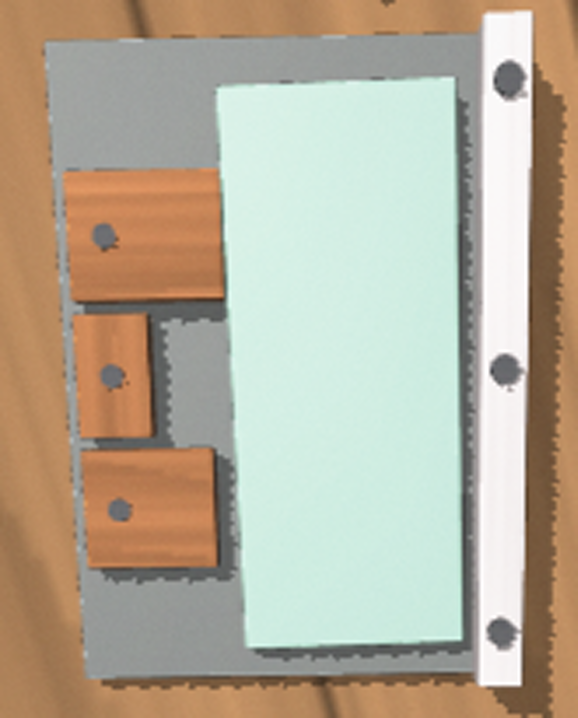

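```bash
python3 - <<'E'
from h import *
np.set_printoptions(precision=4,suppress=True)
w=lambda a,b:((a+.5)/3.5+180-.5,(b+.5)/3.5-.5)
P=lambda a,b,z=.024: onz('wrist11',w(a,b),z)[:2]
fo=[P(532,12,.036),P(522,686,.036)]; fi=[P(483,12,.036),P(479,686,.036)]
d=fo[0]-fo[1]; print('fence outer',fo,np.linalg.norm(d)); print('yaw', [np.degrees(np.arctan2(-(q[0]-q[1])[0],(q[0]-q[1])[1])) for q in (fo,fi)])
bed=[P(46,42,.012),P(88,678,.012)];d=bed[0]-bed[1];print('bed',bed,np.linalg.norm(d),np.degrees(np.arctan2(-d[0],d[1])))
pc=[P(216,88),P(455,77),P(463,640),P(246,647)];pc=np.array(pc);print('pane',pc,pc.mean(0))
for q in (pc[0]-pc[3],pc[1]-pc[2]): print('pane yaw',np.degrees(np.arctan2(-q[0],q[1])),np.linalg.norm(q))
blk={'deep':[(63,171),(222,169),(225,300),(70,300)],'short':[(73,315),(148,314),(152,437),(82,437)],'mid':[(82,449),(214,448),(218,567),(88,567)]}
B={k:np.array([P(*p) for p in v]) for k,v in blk.items()}
for k,v in B.items(): print(k,v, 'len',np.linalg.norm(v[1]-v[0]),'wid',np.linalg.norm(v[1]-v[2]))
allb=np.array([B['deep'][0],B['deep'][3],B['short'][0],B['short'][3],B['mid'][0],B['mid'][3]])
c=np.polyfit(allb[:,1],allb[:,0],1);print('back yaw',np.degrees(np.arctan(-c[0])))
E
```

```text
fence outer [array([0.6577, 0.0467]), array([ 0.6045, -0.1663])] 0.2195959185927775
yaw [np.float64(-14.037408132345547), np.float64(-13.995985370678087)]
bed [array([0.5021, 0.0857]), array([ 0.4488, -0.1265])] 0.21879001025562117 -14.116539392040819
pane [[ 0.5538  0.0543]
 [ 0.631   0.037 ]
 [ 0.5885 -0.1469]
 [ 0.5112 -0.1288]] [ 0.5711 -0.0461]
pane yaw -13.112779070345818 0.18798962131247324
pane yaw -13.030959731975893 0.18872995113489704
deep [[ 0.4969  0.0432]
 [ 0.5487  0.0299]
 [ 0.5378 -0.0106]
 [ 0.4864  0.0032]] len 0.05344216601134723 wid 0.041905197832897395
short [[ 0.4859 -0.0017]
 [ 0.5109 -0.0081]
 [ 0.5001 -0.048 ]
 [ 0.4763 -0.0416]] len 0.025858285599240853 wid 0.041360836862946296
mid [[ 0.475  -0.0456]
 [ 0.5201 -0.0574]
 [ 0.5095 -0.098 ]
 [ 0.4643 -0.0858]] len 0.04660187347361735 wid 0.04198017919631101
back yaw -14.034500430258337
```

>>> play_rows(fingers=[0,0,0,0,0,0,0,0,0,0,0,0], travel=[[0,0,1],[0,0,2.5],[0,1,3],[0,3,1.5],[-0.3,3.5,0],[-0.3,3.5,0],[-0.3,3.5,0],[-0.3,3.5,0],[-0.3,3.5,0],[-0.3,3,0],[-0.15,2,0],[0,0.5,0]], twist=[0,0,-2,-3,-3.2,-3.2,-3.2,-3.2,-3.2,-3.2,-3,-2])

```text
t: 17.8
eef_pos: [0.5177, -0.0293, 0.0909]
eef_rot: [[0.971, -0.239, 0.0], [-0.239, -0.971, 0.002], [0.0, -0.002, -1.0]]
wrist_force: [-0.5, 0.3, -1.3]
opening: 0.0178
```

>>> play_rows(fingers=[0,0], travel=[[0,0,0],[0,0,0]], twist=[0,0])

```text
t: 17.97
eef_pos: [0.5182, -0.0344, 0.0904]
eef_rot: [[0.971, -0.24, 0.0], [-0.24, -0.971, -0.0], [0.0, 0.0, -1.0]]
wrist_force: [0.3, -0.5, -1.8]
opening: 0.0178
```

```bash
python3 - <<'E'
from h import *
snap('wrist','wrist15');snap('side','side15')
s=manip.state();print(s['t'],s['eef_pos'],np.degrees(np.arctan2(s['eef_rot'][1,0],s['eef_rot'][0,0])),s['opening'],s['wrist_force'])
crop('side15',200,340,130,280,4,'s15a')
E
```

```text
18.0667 [ 0.5181896  -0.03558938  0.09016223] -14.050245801757276 0.01779754686432423 [ 0.15403773 -0.0864264  -0.39260278]
```

View pics/s15a.png

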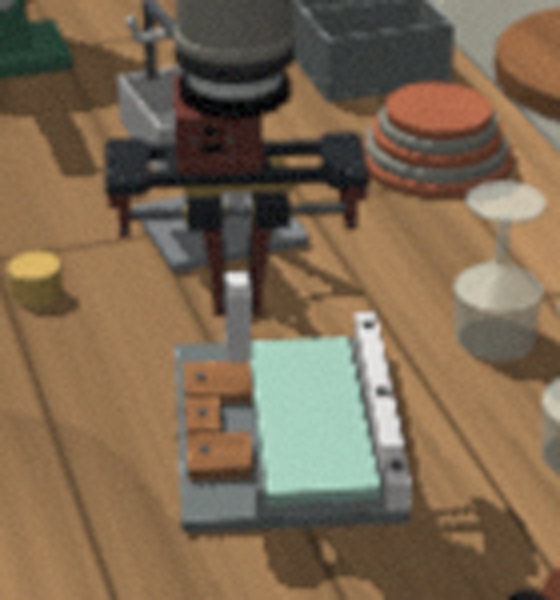

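View pics/wrist15.png

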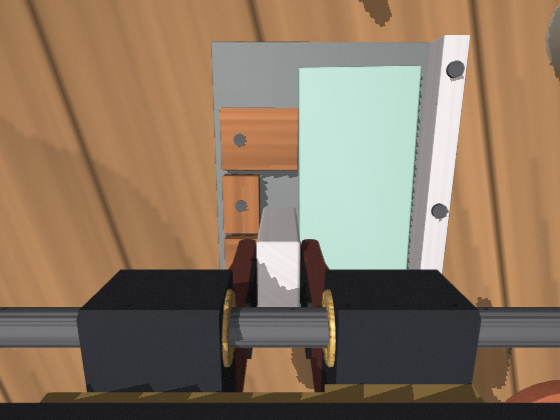

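```bash
python3 - <<'E'
from h import *
np.set_printoptions(precision=4,suppress=True)
crop('wrist15',240,320,190,270,7,'w15a')
jx=np.array([.9703,-.2419,0]);jy=np.array([.2419,.9703,0]);O=np.array([.5525,-.0402,0])
c=np.array([.5188,-.0332,.0797])
for a,b in ((-1,1),(1,1),(1,-1),(-1,-1)):
    p=c+jx*.009*a+jy*.015*b; print(a,b,proj('wrist15',p),proj('wrist15',p+[0,0,.06]),(proj('side15',p)-[200,130])*4,(proj('side15',p+[0,0,.06])-[200,130])*4)
E
```

```text
-1 1 [263.2305 205.9562] [257.3587 241.5328] [223.0483 340.4864] [221.9255 271.8106]
1 1 [295.574  205.9647] [302.2116 241.5453] [247.3533 339.5708] [246.8713 270.9559]
1 -1 [294.9765 256.5438] [301.0849 309.1214] [249.7097 362.8262] [249.2812 293.4476]
-1 -1 [263.7323 256.5349] [258.3188 309.1081] [224.9282 363.7885] [223.8332 294.348 ]
```

View pics/w15a.png

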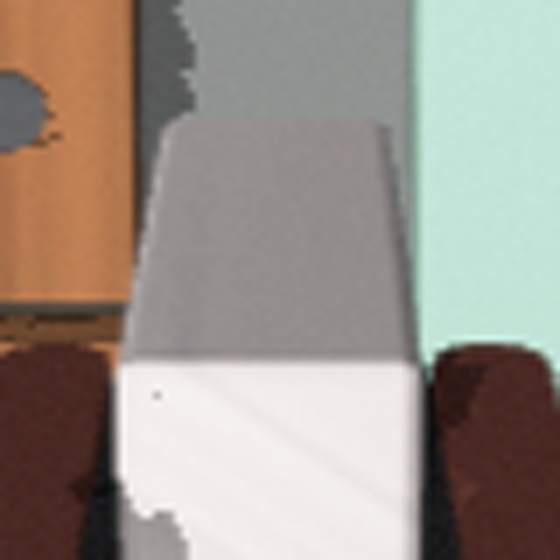

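```bash
python3 - <<'E'
from h import *
jx=np.array([.9703,-.2419,0]);jy=np.array([.2419,.9703,0]);O=np.array([.5525,-.0402,0])
for n,p,z in (('short front',(259.2,200),.024),('pane back',(299,200),.024),('pane back far',(299.5,70),.024),('deep corner',(298,169),.024),('mid/short edge',(240,235),.024)):
    q=onz('wrist15',p,z)-O; print(n,(q@jx).round(4),(q@jy).round(4))
E
```

```text
short front -0.0485 0.0043
pane back -0.0204 0.0043
pane back far -0.0213 0.091
deep corner -0.0214 0.0263
mid/short edge -0.0627 -0.0217
```

>>> play_rows(fingers=[0,0,0,0,0,0,0,0], travel=[[0,0,-1],[0,0,-1.5],[0,0,-1.5],[0,0,-1],[0,0,-0.8],[0,0,-0.5],[0,0,0],[0,0,0]], twist=[0,0,0,0,0,0,0,0])

```text
t: 18.73
eef_pos: [0.5183, -0.0344, 0.0271]
eef_rot: [[0.97, -0.242, -0.0], [-0.242, -0.97, 0.0], [-0.0, -0.0, -1.0]]
wrist_force: [0.5, 0.2, -0.6]
opening: 0.0177
```

>>> play_rows(fingers=[0,0,0], travel=[[0,0,-0.2],[0,0,-0.15],[0,0,0]], twist=[0,0,0])

```text
t: 18.98
eef_pos: [0.5183, -0.0344, 0.0237]
eef_rot: [[0.97, -0.242, 0.0], [-0.242, -0.97, -0.0], [0.0, -0.0, -1.0]]
wrist_force: [0.0, -0.0, -1.5]
opening: 0.0175
```

>>> play_rows(fingers=[0,0,0], travel=[[0,0,-0.1],[0,0,-0.1],[0,0,0]], twist=[0,0,0])

```text
t: 19.23
eef_pos: [0.5185, -0.0344, 0.0224]
eef_rot: [[0.97, -0.242, 0.001], [-0.242, -0.97, -0.001], [0.001, 0.0, -1.0]]
wrist_force: [-2.2, 0.2, 7.4]
opening: 0.0175
```

>>> play_rows(fingers=[0,0,0,0,0,0], travel=[[0.1,-0.025,0.05],[0.2,-0.05,0],[0.2,-0.05,0],[0.2,-0.05,0],[0.1,-0.025,0],[0,0,0]], twist=[0,0,0,0,0,0])

```text
t: 19.73
eef_pos: [0.5234, -0.0356, 0.0224]
eef_rot: [[0.97, -0.242, -0.005], [-0.242, -0.97, -0.0], [-0.005, 0.002, -1.0]]
wrist_force: [-9.1, 1.8, 16.1]
opening: 0.0177
```

>>> play_rows(fingers=[0,0,0,0], travel=[[0.1,-0.025,0],[0.1,-0.025,0],[0,0,0],[0,0,0]], twist=[0,0,0,0])

```text
t: 20.07
eef_pos: [0.5238, -0.0357, 0.0223]
eef_rot: [[0.97, -0.241, -0.008], [-0.241, -0.97, -0.0], [-0.008, 0.002, -1.0]]
wrist_force: [-14.0, 3.2, 21.5]
opening: 0.0172
```

```bash
python3 - <<'E'
from h import *
snap('wrist','wrist16');snap('side','side16')
s=manip.state();print(s['t'],s['eef_pos'],np.degrees(np.arctan2(s['eef_rot'][1,0],s['eef_rot'][0,0])),s['opening'],s['wrist_force'],s['wrist_torque'])
crop('side16',200,340,130,280,4,'s16a')
E
```

```text
20.1667 [ 0.52378671 -0.03577397  0.022292  ] -13.962369626035576 0.017639313367383516 [-12.30314574   4.08906058  20.89691843] [0.86736218 3.63960457 0.06665344]
```

View pics/wrist16.png

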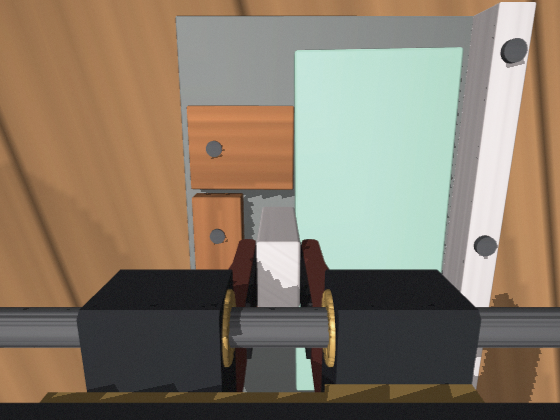

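View pics/s16a.png

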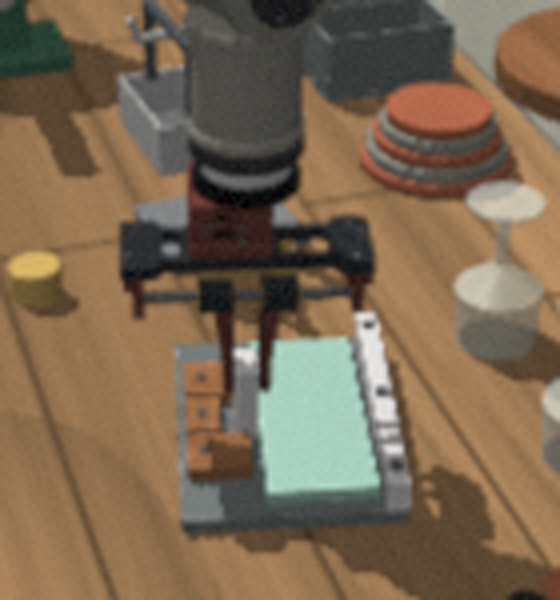

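>>> play_rows(fingers=[0,0,0], travel=[[0,0,0.1],[0,0,0.05],[0,0,0]], twist=[0,0,0])

```text
t: 20.42
eef_pos: [0.5279, -0.0368, 0.0234]
eef_rot: [[0.97, -0.242, -0.001], [-0.242, -0.97, 0.0], [-0.001, 0.0, -1.0]]
wrist_force: [-1.9, 0.5, 0.1]
opening: 0.0176
```

```bash
python3 - <<'E'
from h import *
np.set_printoptions(precision=4,suppress=True)
snap('wrist','wrist17')
s=manip.state();print(s['t'],s['eef_pos'],s['eef_rot'][:,2],s['opening'],s['wrist_force'],s['wrist_torque'])
crop('wrist17',170,540,0,330,1.6,'w17a')
E
```

```text
20.4667 [ 0.5279 -0.0368  0.0233] [-0.0006  0.0001 -1.    ] 0.017946020886241948 [-2.1816  0.9681  0.4302] [0.1887 0.5259 0.037 ]
```

View pics/w17a.png

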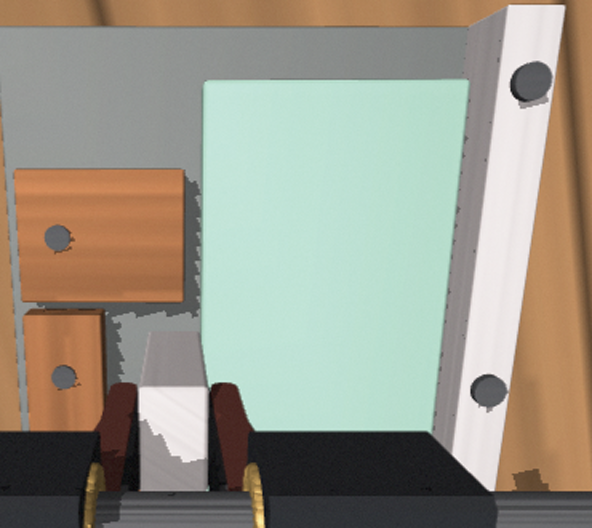

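>>> play_rows(fingers=[0,0,0,0], travel=[[0.05,-0.012,-0.05],[0.05,-0.012,-0.02],[0,0,0],[0,0,0]], twist=[0,0,0,0])

```text
t: 20.8
eef_pos: [0.529, -0.0371, 0.0226]
eef_rot: [[0.97, -0.242, -0.0], [-0.242, -0.97, 0.0], [-0.0, 0.0, -1.0]]
wrist_force: [-1.7, 1.2, -3.5]
opening: 0.0177
```

>>> play_rows(fingers=[0,0,0,0], travel=[[0.08,-0.02,0],[0.08,-0.02,0],[0,0,0],[0,0,0]], twist=[0,0,0,0])

```text
t: 21.13
eef_pos: [0.5292, -0.0372, 0.0225]
eef_rot: [[0.97, -0.242, -0.003], [-0.242, -0.97, 0.0], [-0.003, 0.001, -1.0]]
wrist_force: [-4.5, 2.4, 1.5]
opening: 0.0176
```

>>> play_rows(fingers=[0,0,0,0,0], travel=[[0.1,-0.025,0.02],[0.1,-0.025,0],[0,0,0],[0,0,0],[0,0,0]], twist=[0,0,0,0,0])

```text
t: 21.55
eef_pos: [0.5293, -0.0372, 0.0224]
eef_rot: [[0.97, -0.242, -0.006], [-0.242, -0.97, 0.0], [-0.006, 0.002, -1.0]]
wrist_force: [-10.0, 3.4, 5.4]
opening: 0.0176
```

```bash
python3 - <<'E'
from h import *
np.set_printoptions(precision=4,suppress=True)
snap('wrist','wrist18');snap('side','side18')
s=manip.state();print(s['t'],s['eef_pos'],s['eef_rot'][:,2],s['opening'],s['wrist_force'],s['wrist_torque'])
crop('wrist18',170,540,0,330,1.6,'w18a');crop('side18',220,320,180,280,6,'s18a')
E
```

```text
21.65 [ 0.5293 -0.0372  0.0224] [-0.0064  0.0001 -1.    ] 0.017602067416538053 [-10.0226   2.7136   5.3407] [ 0.8244  2.4909 -0.0467]
```

View pics/w18a.png

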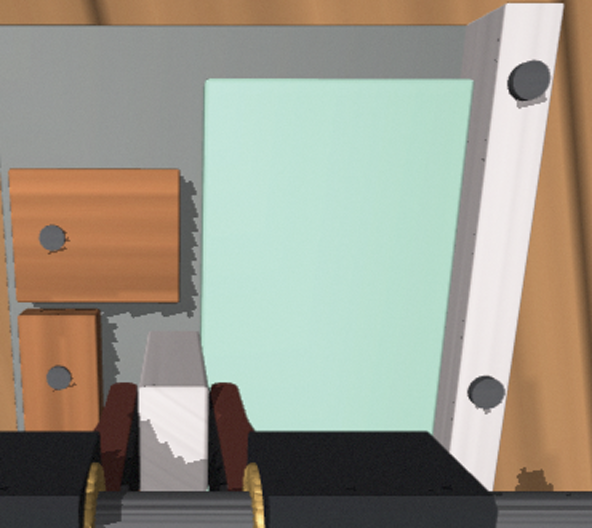

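View pics/s18a.png

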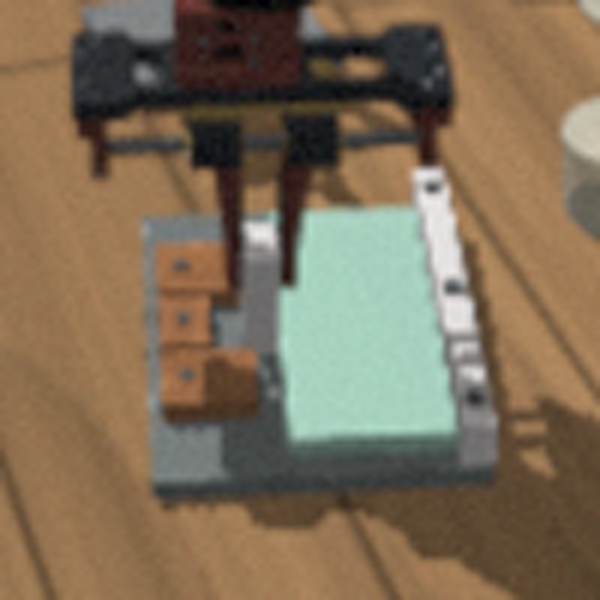

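>>> play_rows(fingers=[0,0,0,0,0], travel=[[0.1,-0.025,0.02],[0.1,-0.025,0.02],[0.1,-0.025,0],[0,0,0],[0,0,0]], twist=[0,0,0,0,0])

```text
t: 22.07
eef_pos: [0.5294, -0.0373, 0.0224]
eef_rot: [[0.97, -0.241, -0.012], [-0.241, -0.97, 0.0], [-0.011, 0.003, -1.0]]
wrist_force: [-16.9, 5.2, 10.8]
opening: 0.0178
```

```bash
python3 - <<'E'
from h import *
np.set_printoptions(precision=4,suppress=True)
snap('wrist','wrist19');snap('side','side19')
s=manip.state();print(s['t'],s['eef_pos'],s['eef_rot'][:,2],s['opening'],s['wrist_force'],s['wrist_torque'])
im=ld('wrist19')['im'].astype(int)
m=((im[:,:,1]-im[:,:,0]>12)).astype(np.uint8)
jx=np.array([.9703,-.2419,0]);jy=np.array([.2419,.9703,0]);O=np.array([.5525,-.0402,0])
L=[];R=[]
for r in range(60,260,10):
    c=np.where(m[r,200:500])[0]+200
    if len(c)<50: continue
    # longest run
    a=onz('wrist19',(c.min()-.5,r),.024)-O;b=onz('wrist19',(c.max()+.5,r),.024)-O
    L.append((a@jy,a@jx));R.append((b@jy,b@jx))
L=np.array(L);R=np.array(R);print(np.c_[L,R])
for q in (L,R): print(np.degrees(np.arctan(-np.polyfit(q[:,0],q[:,1],1)[0])))
crop('wrist19',170,540,0,330,1.6,'w19a');crop('side19',220,320,180,280,6,'s19a')
E
```

```text
22.1667 [ 0.5294 -0.0373  0.0224] [-0.0118  0.0001 -0.9999] 0.0178937297913059 [-16.6385   4.3038  11.8013] [ 1.2823  4.1762 -0.0463]
[[ 0.088  -0.0147  0.0878  0.0652]
 [ 0.0835 -0.0146  0.0834  0.0653]
 [ 0.079  -0.015   0.0789  0.0649]
 [ 0.0744 -0.015   0.0743  0.065 ]
 [ 0.0697 -0.0149  0.0697  0.065 ]
 [ 0.065  -0.0149  0.065   0.0651]
 [ 0.0603 -0.0148  0.0602  0.0652]
 [ 0.0554 -0.0148  0.0554  0.0647]
 [ 0.0505 -0.0147  0.0505  0.0648]
 [ 0.0456 -0.0147  0.0456  0.0649]
 [ 0.0405 -0.0151  0.0406  0.065 ]
 [ 0.0354 -0.0151  0.0355  0.065 ]
 [ 0.0303 -0.015   0.0304  0.0651]
 [ 0.025  -0.015   0.0252  0.0647]
 [ 0.0197 -0.0149  0.0199  0.0647]
 [ 0.0144 -0.0149  0.0146  0.0648]
 [ 0.0089 -0.0143  0.0091  0.0649]
 [ 0.0034 -0.0132  0.0036  0.065 ]
 [-0.0022 -0.0121 -0.0019  0.0645]
 [-0.0078 -0.0007 -0.0076  0.0646]]
3.0352320323714395
-0.26362127058878765
```

View pics/w19a.png

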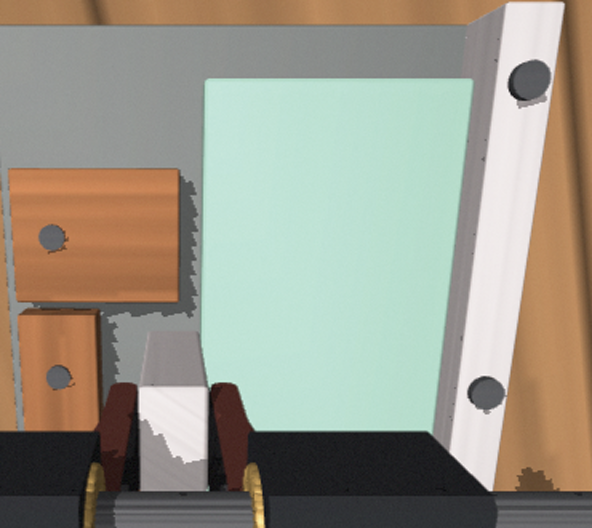

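>>> play_rows(fingers=[0,0,0,0,0,0], travel=[[0,0,0],[0,0,0],[0,0,0],[0,0,0],[0,0,0],[0,0,0]], twist=[0,0,0,0,0,0])

```text
t: 22.67
eef_pos: [0.5294, -0.0373, 0.0224]
eef_rot: [[0.97, -0.241, -0.012], [-0.241, -0.97, 0.0], [-0.011, 0.003, -1.0]]
wrist_force: [-16.4, 5.8, 11.2]
opening: 0.0177
```

```bash
python3 - <<'E'
from h import *
snap('side','side20');snap('top','top20')
a=ld('side20')['im'];b=ld('top20')['im'];cv2.imwrite('pics/fin.png',np.hstack([cv2.resize(a,(400,300)),cv2.resize(b,(400,300))])[:,:,::-1])
E
```

View pics/fin.png

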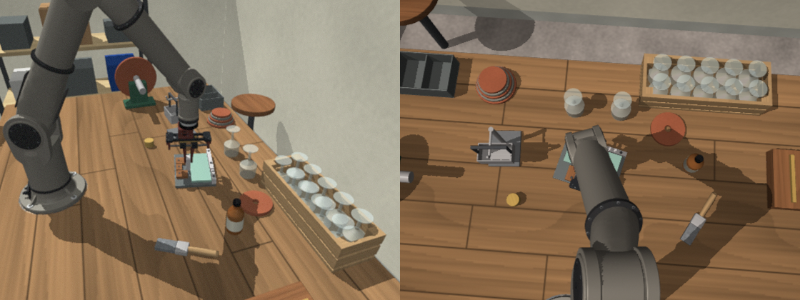

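The picture shows the caddy still hanging on the hook (top view, about (497,145)), the bystanders where they were, and the arm steady in the jig. Handing in.

```bash
python3 -c "
from workcell import manip
print(manip.finish_job())"
```

```text
the job is handed in; nothing more can be done
None
```

The job is handed in at about 23 s. The caddy hangs released on the hook. The gripped spacer stands on the bed in the short block's gap and is pressing the pane against the fence.

**Last checks**
- **Pane:** its edges measured x = -15 mm and +65 mm in the jig's frame, which is flush. The fence-side edge fit was 0.26° off square. The other edge's fit (3.0°) is not usable, because its last rows ran into the spacer and fingers. I could only see the half of the pane on the +y side.
- **Push and grip:** the wrist force was about 17 N toward the fence and steady, with the spacer still gripped at an opening of 17.7 mm.
- **Spacer depth:** it touched the bed at the height I expected. Under load the tool leans about 0.7° and carries about 11 N upward from the bed.
- **Rest of the bench:** the final pictures show the caddy on the hook and the bystanders where they were.

**What went wrong or disagreed**
- **First grasp:** it missed the caddy's bar because the fingertips sit about 20 mm higher than the reported TCP. I measured this in two views and corrected for it.
- **First push:** it stuck on bed friction, with about 21 N upward, until I eased the downward load.

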